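# Plug a driver module into the cam-lever test jig and hold it there

### The arm

A 7-joint arm with a two-finger parallel gripper is mounted at the origin on the work surface. World frame = base frame: x ahead of the robot, y to its left, z up, the work surface at z = 0. Lengths are in m, angles in rad, forces in N, time in s.
With the tool pointing down it reaches from about 0.4 to 0.75 m from the base axis. Payload 19.5 kg.
Tool frame: the origin (TCP) lies at the very end of the fingers, on their centre line; the grasp point (between the pads) lies 19 mm behind it; y points along the fingers, z is the direction in which the jaws open and shut, and the axes are right-handed (so a half turn about y gives the same grasp; the last joint's range is limited). The gripper opens to 85 mm and grips with 20 to 120 N. Pads are 22 mm wide; open, the fingers measure 114 mm over their backs; the gripper's body (76 mm by 85 mm) begins 54 mm behind the grasp point. The pads swing forward as they close: fully open they stand 13 mm farther back than shut.
Start: joints at [1.18, 0.707, -0.028, 1.485, 0.022, 0.951, -0.075], TCP at [0.197, -0.54, 0.231] pointing down, gripper open.
Joint ranges: [-2.71, 2.71], [-0.32, 2.16], [-1.57, 1.52], [0, 2.45], [-1.46, 4.6], [0, 2.02], [-2.83, 2.83]. Speed limits (rad/s): [1.89, 1.89, 2.57, 2.57, 3.01, 3.01, 3.01].

### API

Orientations are given as a rotation vector (axis times angle).
In Python, from rig import readout, capture, order gives the robot as it stands.
- The arm moves only by the tool send_rows, never from a script. Its argument "steps" is text: rows parted by semicolons, each of 7 numbers parted by spaces: the opening, from -1 (shut) to 1 (fully open), so that 0 is half open, then the shift along the tool's x, y, z normalised to -1 to 1, where 1 is 200 mm, then the turn, a rotation vector about the tool's x, y, z normalised to -1 to 1, where 1 is 360 degrees. A call has 1 to 10 rows; each row is the pose to reach, as a shift and turn from the pose commanded when the call began, along the tool's axes at that moment, turning the shorter way round; what a row does not reach only later rows make up. A row lasts 1/8 s, in which the tool goes at most 62.5 mm and 10.7 degrees, less where a joint would pass 70% of its speed; a pose out of reach is approached as far as the arm can. A call with a number of a shift or a turn outside -1 to 1 is refused whole. A call with a gripper value outside its range is refused whole. The fingers move at their own pace and stop on an object; "squeeze" is the grip in N (left out, the last holds). Time passes only in rows, so rows that repeat a pose let the fingers close. It gives the time, the measured TCP pose, the force and the opening at its end, in the units of the state.
- readout.state(): the state, without advancing time (a new reading comes with each control period).
- capture(name): name is "side" or "top"; returns a dict with "image" (420x560x3 uint8, blue, green, red), "mtx" (3x3 intrinsics, pixels), "R" (3x3) and "t" (3): a world point X has camera coordinates R X + t. Camera axes: x right, y down, z forward; pixel columns grow to the right and rows downward; lengths in m; the calibration is good to about 2 mm. A picture is of the moment at which its call begins. There is no depth.
- order.hand_in(): hands the job in, once; it reports no verdict.
The state is a dict: "clock": time; "joint_positions": joint angles; "joint_vel": joint speeds; "joint_torque": joint torques, N m; "tcp_pos": TCP position; "orientation": TCP orientation; "ft_force": force on the tool from outside, world axes, zero at the start; "ft_torque": the same for the moment, N m; "opening": finger opening in m.
Only numpy, scipy, OpenCV 4.12 (cv2) and the standard library are available. Lean on these libraries where they do the work, as an engineer would, in place of code of your own. Each camera call takes 0.05 s, during which the arm holds its last target.

### The job

Load the motor-driver module with the blue heat sink into the test jig: set it flat on the black carriage with the two locating posts through its two holes and its gold edge facing the white connector, and let go of it. Then swing the red-handled cam lever round to the cam's highest point, where the carriage is pushed farthest and the gold edge is plugged into the connector (the green stripe on the jig marks it; going on past it lets the carriage slip back). The lever springs back if let go, so finish while still holding it there, and leave everything else on the bench where it is.

Things in the scene. Friction and masses are not known exactly. Their poses are not given: they have to be found in the camera images.
- module_centre (a point): The module to load (0.22 kg), loose on the teal mat, gold edge pointing roughly away from the robot; 50 mm high overall. Grip it across the 40 mm (its x) of the BLUE finned heat sink, 40 (x) x 50 (y) mm, which stands from 8 to 50 mm above the underside over the plate's middle. This point: module's centre, 25 mm above its underside; y towards the gold edge, z up.
- gold_edge (a point): The middle of the outer end of the module's gold-contact tongue, 72 mm from its centre along its y, 7 mm above its underside; axes as the module's.
- nest (a point): Centre of the top of the jig's black carriage, 76 (x) x 124 (y) mm, 42 mm above the jig's foot. y points to the connector, z up; moves with the carriage. Two 6 mm steel posts on it at (x,y) = (-22,+42) and (0,-48) mm, 17 mm high, the last 5 mm tapering to 2 mm. A seated module has its underside centre here, its y along this y. Both x sides are free.
- slot (a point): Middle of the mouth of the white edge connector (60 mm wide, its top 17 mm above this point), fixed on the jig 80 mm beyond the resting nest along y; slot 42 mm wide, 7 mm high, 36 mm deep. Axes as the nest's. The seated gold edge stands about 8 mm before it and goes in about 7 mm at full cam lift.
- carriage (a joint): Travel of the carriage towards the connector, m: 0 at rest, 0.0147 at the cam's highest point. Driven only by the cam.
- lever (a joint): Angle of the cam lever, rad: 0 at rest on its stop, growing clockwise seen from above; 1.40 is the cam's highest point (steel eccentric disc pushing the brass roller on the carriage), 1.90 the far stop, the carriage then slipped back about 2.5 mm. A spring always turns it back to 0 (about 1 N at the handle at rest, 2.7 N at the highest point).
- knob (a point): Middle of the lever's red upright revolving handle (about 23 mm thick, 47 mm tall, top 22 mm above this point, lever bar 26 mm below), 120 mm from the pivot; free room round it. The handle spins on its pin, so the gripper need not turn with the lever. x points from the pivot outwards along the lever.
- pivot (a point): The lever's vertical pivot axis, at the height of the knob point; fixed on the jig, axes as the nest's. At rest the lever points 35 degrees clockwise (seen from above) from the jig's x; at the highest point 115 degrees clockwise from it, over the green stripe.
- jig: The whole test jig, 160 (x) x 320 (y) mm dark grey aluminium base, fixed to the bench; origin under its centre, y towards the connector.
- lever_arm: The steel lever with its red handle; origin on the pivot axis at the jig's foot, x along the lever.
- module: The same module, origin at the centre of its underside. Aluminium base plate 64 (x) x 116 (y) x 6 mm with two 9 mm through holes at (x,y) = (-22,+42) and (0,-48) mm, so it seats one way round only; green board on top, its 30 mm wide, 2 mm thick tongue with gold contacts sticking out at the +y end to y = +72 mm.
- spare_centre (a point): A second module, alike in shape but with a BLACK heat sink, on the mat near the blue one; which of the two lies on which side changes. To be left alone.
- bottle: White dropper bottle, 32 mm across, 70 mm tall, standing; leave alone.
- spool: Solder spool, blue, 60 mm across, 40 mm tall, standing; leave alone.
- pliers: Red-handled pliers, 140 mm, lying; leave alone.
- screwdriver: Orange screwdriver, lying; leave alone.
- multimeter: Yellow multimeter, 160 x 80 x 45 mm, lying; leave alone.
- tape: Roll of amber tape, 64 mm across, 18 mm tall, lying flat; leave alone.

How it is judged:
By the outcome, as a careful person would: the job done as asked, in the order asked, and still so for the second after the job is handed in, while the arm keeps its last pose, push and grip.
It also fails if it takes over 67 s, if anything falls off the work surface, if the arm or the gripper's body presses on something with over 40 N, if the wrist force passes 120 N, or if a joint passes its speed limit or range.

## Working session

There is one attempt and no reset: what is moved stays moved. The work goes in short steps, Python scripts to look and compute and a tool call to move; the robot and the scene stay as the last step left them, time stands still between calls to the robot, and variables do not carry over. Pictures are saved under pics/ and viewed, and the job is handed in when it is done.

Besides the shell and the picture viewer there is one more tool, called as name(argument=value, ...) on one line, values as JSON. send_rows: Moves the arm, as the interface text tells. Its arguments: {"type":"object","properties":{"steps":{"type":"string"},"squeeze":{"type":"number"}},"required":["steps"]}

```bash
mkdir -p pics
python3 - <<'E'
from rig import readout, capture
import cv2,pickle
s=readout.state();print(s)
for n in("side","top"):
    c=capture(n);cv2.imwrite(f"pics/{n}0.png",c["image"]);pickle.dump(c,open(f"{n}0.pkl","wb"));print(n,c["mtx"],c["R"],c["t"])
E
```

```text
{'clock': 0.0, 'joint_positions': array([ 1.18030075,  0.70707322, -0.02763253,  1.4850114 ,  0.02196547,
        0.95091948, -0.07549067]), 'joint_vel': array([ 0.00064903,  0.00057825,  0.00024453,  0.00099786, -0.00024045,
        0.00071683, -0.00049358]), 'joint_torque': array([-2.48030818e-03, -8.83238983e+01,  1.23328004e+00, -2.36172259e+01,
        1.67021243e-02,  6.45042586e-03,  1.57126476e-05]), 'tcp_pos': array([ 0.19643464, -0.5401118 ,  0.2308415 ]), 'orientation': array([-0.35818752,  2.0329874 , -2.03072987]), 'ft_force': array([ 0.25573893, -0.69482745,  0.53108815]), 'ft_torque': array([-0.06406618,  0.02471683,  0.05654251]), 'opening': 0.08537061912095902}
side [[518.4579039    0.         272.19527362]
 [  0.         518.4579039  208.04860551]
 [  0.           0.           1.        ]] [[ 0.95265564 -0.30345476 -0.01903775]
 [-0.207927   -0.60451588 -0.76897784]
 [ 0.22184137  0.73652954 -0.6389919 ]] [-0.4948415   0.18191285  1.70220204]
top [[422.45444544   0.         277.4495974 ]
 [  0.         422.45444544 202.53478075]
 [  0.           0.           1.        ]] [[ 0.00333445 -0.99997874 -0.00560425]
 [-0.99157338 -0.00258054 -0.12952056]
 [ 0.12950334  0.0059889  -0.9915609 ]] [0.02094747 0.53874456 1.47316342]
```

View pics/top0.png

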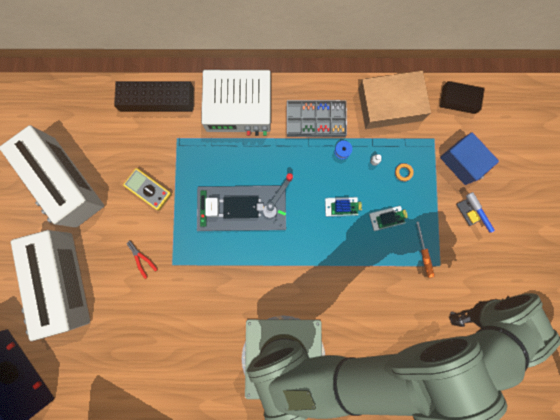

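View pics/side0.png

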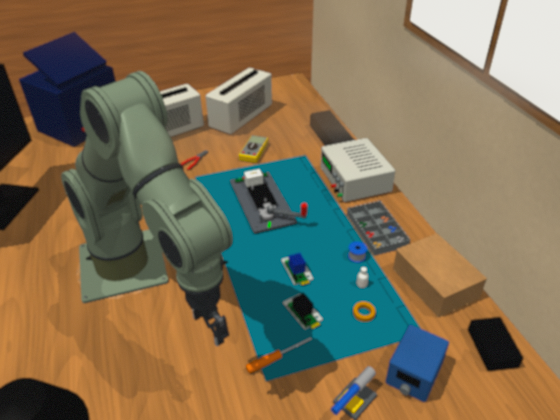

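Run:
```python
import cv2
a=cv2.imread("pics/top0.png")
cv2.imwrite("pics/top0z.png",cv2.resize(a[160:245,185:300],None,fx=6.5,fy=6.5,interpolation=cv2.INTER_CUBIC))
cv2.imwrite("pics/top0m.png",cv2.resize(a[180:250,310:420],None,fx=7,fy=7,interpolation=cv2.INTER_CUBIC))
b=cv2.imread("pics/side0.png")
cv2.imwrite("pics/side0z.png",cv2.resize(b[160:335,220:350],None,fx=3.4,fy=3.4,interpolation=cv2.INTER_CUBIC))
```

```text
(no output)
```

View pics/top0z.png

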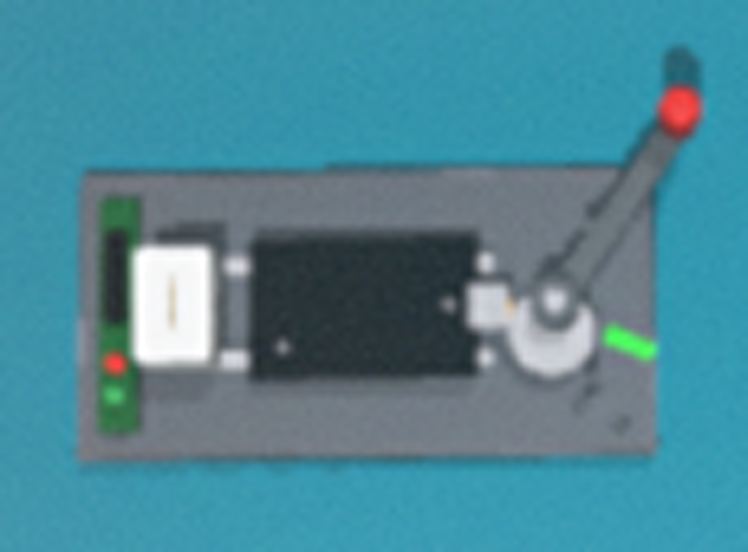

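View pics/top0m.png

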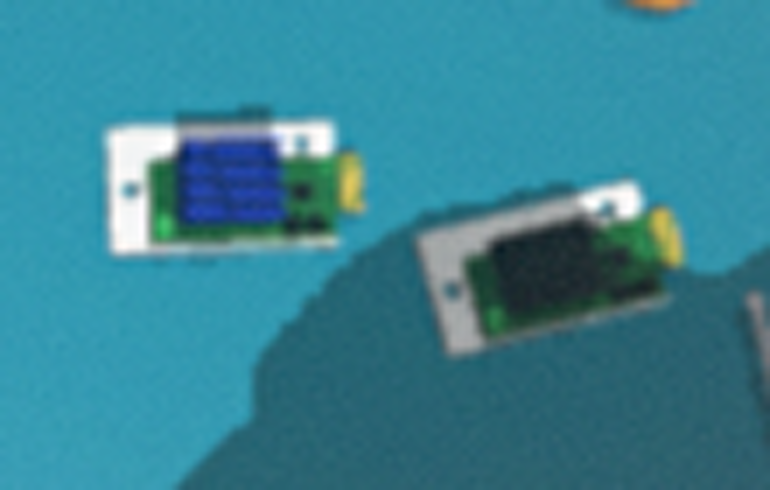

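View pics/side0z.png

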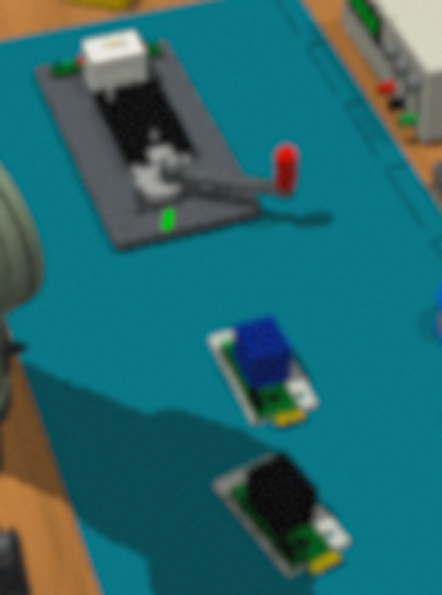

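```bash
cat > h.py <<'E'
import numpy as np,cv2,pickle
from scipy.spatial.transform import Rotation as Ro
from scipy.optimize import least_squares
from scipy.ndimage import map_coordinates
def proj(c,X):
    X=np.atleast_2d(X);P=X@c["R"].T+c["t"];p=P@c["mtx"].T;return p[:,:2]/p[:,2:]
def plane(c,uv,z):
    uv=np.atleast_2d(uv);d=np.c_[uv,np.ones(len(uv))]@np.linalg.inv(c["mtx"]).T@c["R"]
    C=-c["R"].T@c["t"];s=(z-C[2])/d[:,2];return C+d*s[:,None]
def tri(cs,uvs):
    def f(X):return np.concatenate([proj(c,X)[0]-u for c,u in zip(cs,uvs)])
    r=least_squares(f,[.45,0,.05]);return r.x,r.fun
def load(t):
    return [pickle.load(open(f"{n}{t}.pkl","rb")) for n in("side","top")]
def grab(t):
    from rig import capture
    o=[]
    for n in("side","top"):
        c=capture(n);cv2.imwrite(f"pics/{n}{t}.png",c["image"]);pickle.dump(c,open(f"{n}{t}.pkl","wb"));o.append(c)
    return o
E
python3 - <<'E'
from h import *
s,t=load(0)
print("C",[-c["R"].T@c["t"] for c in(s,t)])
z=6.5
tp=lambda u,v:np.array([185+(u+.5)/z-.5,160+(v+.5)/z-.5]);sd=lambda u,v:np.array([220+(u+.5)/3.4-.5,160+(v+.5)/3.4-.5]);tm=lambda u,v:np.array([310+(u+.5)/7-.5,180+(v+.5)/7-.5])
print("knob",tri([s,t],[sd(285,152),tp(679,106)]))
print("base corners z=.012",plane(t,[tp(82,175),tp(655,165),tp(655,455),tp(80,460)],.012))
print("carriage corners z.044",plane(t,[tp(252,234),tp(476,234),tp(476,378),tp(252,380)],.044))
print("posts",plane(t,[tp(283,347),tp(448,305)],.06))
print("blue top",plane(t,[tm(182,142),tm(278,142),tm(282,222),tm(182,222)],.052).mean(0))
print("plate corners",plane(t,[tm(107,128),tm(334,122),tm(337,247),tm(110,254)],.008))
E
```

```text
C [array([ 0.13161932, -1.29391489,  1.21815959]), array([0.34335533, 0.01351465, 1.53062714])]
knob (array([ 0.62541939, -0.01791721,  0.0973148 ]), array([-0.57358865,  0.13357334,  0.12183284, -0.58374147]))
base corners z=.012 [[ 0.59991583  0.31561503  0.012     ]
 [ 0.6063658  -0.00587926  0.012     ]
 [ 0.44373047 -0.00602786  0.012     ]
 [ 0.44001869  0.31225121  0.012     ]]
carriage corners z.044 [[0.5619906  0.21514475 0.044     ]
 [0.56229836 0.09245511 0.044     ]
 [0.48318863 0.09171476 0.044     ]
 [0.48175503 0.21354521 0.044     ]]
posts [[0.49815538 0.19503494 0.06      ]
 [0.52118227 0.10635697 0.06      ]]
blue top [ 0.52631473 -0.2070475   0.052     ]
plate corners [[ 0.55982879 -0.14969628  0.008     ]
 [ 0.5632769  -0.26760914  0.008     ]
 [ 0.49802301 -0.26777978  0.008     ]
 [ 0.4940638  -0.15050974  0.008     ]]
```

```bash
cat >> h.py <<'E'
def rect(x0,x1,y0,y1,z):
    q=[(x0,y0,z),(x1,y0,z),(x1,y1,z),(x0,y1,z)];return [(q[i],q[(i+1)%4]) for i in range(4)]
JIG_C=rect(-.038,.038,-.062,.062,.042)   # nest frame
MOD_P=rect(-.032,.032,-.058,.058,.006)
MOD_H=rect(-.020,.020,-.025,.025,.050)
def xf(p,X):
    c,s=np.cos(p[2]),np.sin(p[2]);X=np.asarray(X,float);return np.c_[p[0]+c*X[:,0]-s*X[:,1],p[1]+s*X[:,0]+c*X[:,1],X[:,2]+(p[3] if len(p)>3 else 0)]
def edgefit(cs,edges,p0,chan=None,half=3.0,it=12,tol=1.0,n=25,verbose=False):
    """fit x,y,yaw; chan: func image->gray float; search strongest gradient along normals"""
    p=np.array(p0,float)
    gs=[cv2.GaussianBlur((chan or (lambda i:i.astype(float).mean(2)))(c["image"]),(0,0),.7) for c in cs]
    for k in range(it):
        hw=half if k<4 else max(1.5,half/2)
        S=[]
        for c,g in zip(cs,gs):
            for a,b in edges:
                w=np.linspace(.08,.92,n)[:,None];X=np.array(a)*(1-w)+np.array(b)*w
                u=proj(c,xf(p,X));d=u[-1]-u[0];d/=np.linalg.norm(d);nn=np.array([-d[1],d[0]])
                o=np.arange(-hw-.5,hw+.51,.1);pr=np.array([map_coordinates(g,[u[:,1]+s*nn[1],u[:,0]+s*nn[0]],order=3,mode="nearest") for s in o]).T
                gr=np.abs(np.gradient(pr,axis=1))[:,5:-5];oo=o[5:-5];j=gr.argmax(1)
                ok=(gr.max(1)>1.0)&(j>0)&(j<len(oo)-1)
                for i in np.where(ok)[0]:
                    S.append((c,X[i],u[i]+oo[j[i]]*nn,nn))
        C0=[id(c) for c,_,_,_ in S];
        def f(q):
            r=np.zeros(len(S))
            for c in cs:
                m=[i for i,s in enumerate(S) if s[0] is c]
                if not m: continue
                U=proj(c,xf(np.r_[q,p[3:]],np.array([S[i][1] for i in m])))
                r[m]=((U-np.array([S[i][2] for i in m]))*np.array([S[i][3] for i in m])).sum(1)
            return r
        r=least_squares(f,p[:3],loss="soft_l1",f_scale=.25);p[:3]=r.x
    return p,np.median(np.abs(f(p[:3]))),len(S)
E
cat > m.py <<'E'
from h import *
s,t=load(0)
for z0 in(0,.002,):
  for nm,cs in(("top",[t]),("side",[s]),("both",[s,t])):
    print(z0,nm,"nest",edgefit(cs,JIG_C,[.522,.153,0,z0]))
    print(z0,nm,"plate",edgefit(cs,MOD_P,[.5285,-.209,3.12,z0]))
    print(z0,nm,"sink",edgefit(cs,MOD_H,[.5265,-.207,3.12,z0],chan=lambda i:i[...,0].astype(float)-i[...,1]))
for nm,cs in(("top",[t]),("side",[s])):
  for h in(.008,.012,.016,.02):
    print(nm,h,edgefit(cs,rect(-.08,.08,-.16,.16,h),[.522,.153,0]))
E
python3 m.py
```

```text
Still running in the background as job /tmp/bash_jobs.1000/5f8a1b05cbc3 (pid 560). You'll get a notice when it ends.
```

```bash
kill -- -$(cat /tmp/bash_jobs.1000/5f8a1b05cbc3/pid); cat /tmp/bash_jobs.1000/5f8a1b05cbc3/stdout
python3 - <<'E'
s=open('h.py').read()
s=s.replace('order=3,mode="nearest")','order=3,mode="nearest",prefilter=False)').replace("    for k in range(it):\n        hw","    from scipy.ndimage import spline_filter\n    gs=[spline_filter(g) for g in gs]\n    for k in range(it):\n        hw")
open('h.py','w').write(s)
E
time python3 m.py
```

```text
0 top nest (array([ 0.52526434,  0.15460888, -0.00845174,  0.        ]), np.float64(0.41592336805835795), 95)
0 top plate (array([ 0.53130659, -0.20922551,  3.17984295,  0.        ]), np.float64(0.4047607103172331), 99)
0 top sink (array([ 0.527171  , -0.20712902,  3.15149753,  0.        ]), np.float64(0.400566244602614), 100)
0 side nest (array([0.52491609, 0.14953758, 0.01424116, 0.        ]), np.float64(0.09962476503965634), 78)
0 side plate (array([ 0.53940298, -0.20800876,  3.12018628,  0.        ]), np.float64(0.3101845369437632), 68)
0 side sink (array([ 0.53372075, -0.21131274,  3.1797329 ,  0.        ]), np.float64(0.19048922119419376), 84)
0 both nest (array([0.52488525, 0.1543471 , 0.00928553, 0.        ]), np.float64(0.48666829661243205), 182)
0 both plate (array([ 0.53240676, -0.20883827,  3.18824058,  0.        ]), np.float64(0.5061297448290304), 145)
0 both sink (array([ 0.53039305, -0.20871242,  3.1790399 ,  0.        ]), np.float64(0.6825804355780106), 183)
0.002 top nest (array([ 0.52497499,  0.15432006, -0.0072669 ,  0.002     ]), np.float64(0.4089792355493657), 95
[... 1089 characters left out ...]
69029338), 59)
top 0.012 (array([0.52498068, 0.14430948, 0.00476854]), np.float64(0.20232724694952692), 58)
top 0.016 (array([0.52457004, 0.14349605, 0.00501295]), np.float64(0.19301861100288728), 57)
top 0.02 (array([0.52415554, 0.14271805, 0.00723886]), np.float64(0.19624553526271424), 57)
side 0.008 (array([ 3.83333644e+02,  2.75355553e-01, -2.26753342e+00]), np.float64(nan), 0)
side 0.012 (array([ 1.54099047e+02,  1.19531200e-01, -1.13194224e+00]), np.float64(nan), 0)
side 0.016 (array([ 4.05417404e+02, -1.42585694e-01, -3.07412993e+00]), np.float64(nan), 0)
side 0.02 (array([0.49128394, 0.1484912 , 0.01530459]), np.float64(0.1158869286690122), 42)
  return _methods._mean(a, axis=axis, dtype=dtype,
  ret = ret.dtype.type(ret / rcount)

real	0m10.220s
user	0m10.473s
sys	0m0.180s
```

Run:
```python
import cv2,numpy as np
a=cv2.imread("pics/top0.png");b=cv2.imread("pics/side0.png")
A=cv2.resize(a[190:225,215:265],None,fx=8,fy=8,interpolation=cv2.INTER_NEAREST)
B=cv2.resize(b[165:215,232:290],None,fx=6.8,fy=6.8,interpolation=cv2.INTER_NEAREST)
o=np.zeros((600,800,3),np.uint8);o[:A.shape[0],:A.shape[1]]=A;o[:B.shape[0],402:402+B.shape[1]]=B
cv2.imwrite("pics/posts.png",o)
np.set_printoptions(linewidth=200)
print(a[208:217,224:234].max(2));print(a[202:212,249:259].max(2))
```

```text
[[ 59  56  59  53  60  59  55  56  56  57]
 [ 57  57  54  60  55  56  60  56  58  59]
 [ 58  58  58  60  53  58  58  57  56  57]
 [ 57  54  57  54  61  57  61  57  57  60]
 [ 52  53  56  71 102  72  59  51  62  57]
 [ 55  57  61  92 134  94  61  57  57  54]
 [ 59  55  55  68  91  72  61  59  55  58]
 [ 52  56  56  57  56  55  54  56  56  57]
 [ 55  56  56  54  56  56  60  55  58  56]]
[[ 60  57  57  58  60  59  57  54  61  80]
 [ 57  57  59  60  56  59  57  70 107 128]
 [ 59  61  54  57  56  52  52  91 165 198]
 [ 56  54  56  61  72  76  58  95 175 212]
 [ 56  59  57  74 112 118  74  95 172 211]
 [ 58  58  60  66 101 111  70  96 176 212]
 [ 56  60  57  56  63  69  61  97 176 214]
 [ 57  59  58  55  60  52  54  93 167 204]
 [ 59  58  60  58  59  58  54  71 115 149]
 [ 56  62  60  58  57  60  56  58  67  89]]
```

View pics/posts.png

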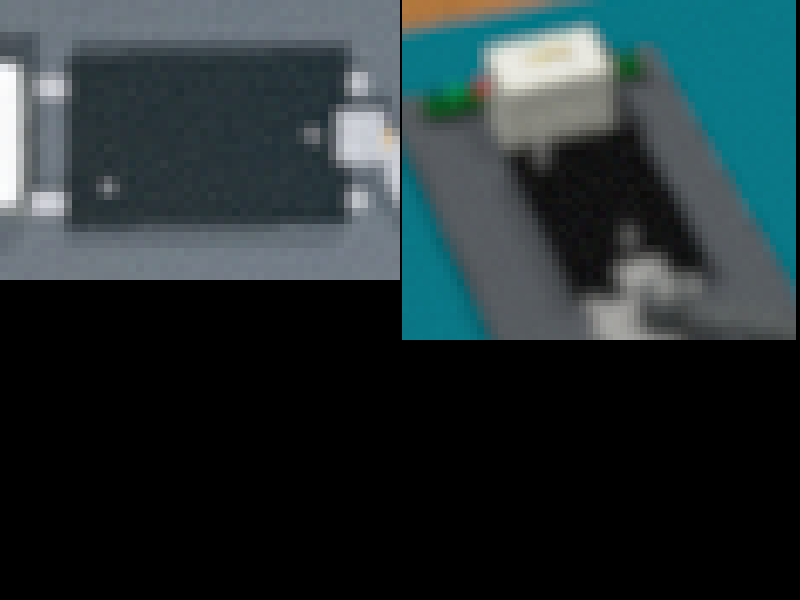

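```bash
cat >> h.py <<'E'
def blob(img,r0,r1,c0,c1,bg):
    g=np.clip(img[r0:r1,c0:c1].astype(float).max(2)-bg-5,0,None);y,x=np.mgrid[r0:r1,c0:c1];return np.array([(x*g).sum()/g.sum(),(y*g).sum()/g.sum()])
def cent(c,base,z0,hole=False,n=72):
    # centroid of silhouette of a 17 mm post standing at base(x,y,z0)
    pts=[];S=32
    cen=proj(c,[[base[0],base[1],z0+.01]])[0];im=np.zeros((20*S,20*S),np.uint8)
    a=np.linspace(0,2*np.pi,n)
    for z in np.linspace(0,.017,35):
        r=.003 if z<.012 else .003-.002*(z-.012)/.005
        p=proj(c,np.c_[base[0]+r*np.cos(a),base[1]+r*np.sin(a),np.full(n,z0+z)])
        cv2.fillPoly(im,[np.round((p-cen+10)*S).astype(np.int32)],1)
    y,x=np.nonzero(im);return cen-10+np.array([x.mean(),y.mean()])/S
E
python3 - <<'E'
from h import *
s,t=load(0);im=t["image"]
b1=blob(im,210,217,225,232,57);b2=blob(im,203,211,251,256,57);print(b1,b2)
W=[]
for b in(b1,b2):
    r=least_squares(lambda q:cent(t,q,.042)-b,plane(t,b,.052)[0][:2],diff_step=1e-3);W.append(r.x);print(r.x,r.fun)
W=np.array(W);d=W[0]-W[1];ref=np.array([-.022,.090]);yaw=np.arctan2(d[1],d[0])-np.arctan2(ref[1],ref[0])
print("len",np.linalg.norm(d),np.linalg.norm(ref),"yaw",yaw)
c,sn=np.cos(yaw),np.sin(yaw);Rm=np.array([[c,-sn],[sn,c]])
print("nest",W.mean(0)-Rm@np.array([-.011,-.003]))
# holes on module: dark spots
E
python3 - <<'E'
import cv2,numpy as np
np.set_printoptions(linewidth=200)
a=cv2.imread("pics/top0.png")
print(a[203:211,324:334,2]);print(a[196:205,348:360,2])
E
```

```text
[228.02941176 212.94117647] [253.57251908 206.35114504]
[0.49947371 0.19680003] [-1.89288585e-11  3.69198006e-11]
[0.52314693 0.10685524] [3.75081299e-10 2.14600959e-09]
len 0.09300799424626904 0.09264987857520375 yaw 0.01761744459142367
nest [0.52225576 0.15502095]
[[ 62 151 241 243 241 241 212 125  75  65]
 [ 65 154 243 247 245 244 204  95  33  30]
 [ 61 156 244 243 231 234 199  98  32  35]
 [ 51 142 238 194 134 154 182 103  37  35]
 [ 48 139 229 171  98 140 199 115  38  35]
 [ 49 141 240 226 189 213 233 125  34  29]
 [ 47 138 241 243 239 243 241 129  35  33]
 [ 49 137 245 246 243 246 241 128  43  47]]
[[ 45  49  56  49  52  59  71  72  70  59  47  46]
 [108 139 144 146 144 148 166 170 160 112  56  47]
 [174 225 241 242 234 235 244 247 241 161  72  42]
 [132 175 210 233 178 177 230 250 248 173  75  42]
 [ 61 124 201 227 139 121 220 252 250 171  75  34]
 [ 39 103 199 223 153 136 213 246 236 153  76  70]
 [ 22  59 115 134  97  92 128 142 135  90  94 135]
 [ 22  29  44  48  46  43  48  53  49  58 104 152]
 [ 29  34  38  39  39  39  37  41  50  56 108 171]]
```

```bash
cat >> h.py <<'E'
def cmd(goal_pos,zdir,state=None):
    """goal TCP pos, goal tool z direction (world angle, horizontal), tool y = down. prints row numbers"""
    from rig import readout
    st=state or readout.state()
    R0=Ro.from_rotvec(st["orientation"]).as_matrix();p0=st["tcp_pos"]
    z=np.array([np.cos(zdir),np.sin(zdir),0]);y=np.array([0,0,-1.]);x=np.cross(y,z)
    G=np.c_[x,y,z];rel=Ro.from_matrix(R0.T@G).as_rotvec();sh=R0.T@(np.array(goal_pos)-p0)
    print("shift",np.round(sh/.2,4),"turn",np.round(rel/(2*np.pi),5),"| mm",np.round(sh*1e3,1),"deg",np.round(np.degrees(rel),2));return sh,rel
E
python3 - <<'E'
from h import *
from rig import readout
s=readout.state();print(Ro.from_rotvec(s["orientation"]).as_matrix())
for a in(0.0284,.0284+np.pi):cmd([.528,-.208,.15],a)
E
```

```text
[[-9.39795385e-01 -3.30538759e-04  3.41737508e-01]
 [-3.41737667e-01  8.34798765e-04 -9.39795015e-01]
 [ 2.53566286e-05 -9.99999597e-01 -8.97497571e-04]]
shift [-2.1256  0.4053 -0.9941] turn [ 1.3000e-04 -1.9901e-01 -9.0000e-05] | mm [-425.1   81.1 -198.8] deg [ 5.000e-02 -7.164e+01 -3.000e-02]
shift [-2.1256  0.4053 -0.9941] turn [9.0000e-05 3.0099e-01 1.4000e-04] | mm [-425.1   81.1 -198.8] deg [3.0000e-02 1.0836e+02 5.0000e-02]
```

send_rows(steps="1 -0.25 0 -0.118 0 0 0;1 -0.5 0 -0.235 0 0 0;1 -0.75 0 -0.353 0 0 0;1 -1 0 -0.47 0 0 0;1 -1 0 -0.47 0 0 0", squeeze=40)

```text
clock: 0.72
tcp_pos: [0.3552, -0.3806, 0.2311]
orientation: [-0.362, 2.029, -2.026]
ft_force: [-1.1, -1.1, 0.1]
opening: 0.0853
```

Run:
```python
from h import *
from rig import readout
s=readout.state();print(s["clock"],s["tcp_pos"],np.round(s["joint_positions"],3),np.degrees(np.arctan2(s["tcp_pos"][1],s["tcp_pos"][0])))
for a in(0.0284,.0284+np.pi):cmd([.528,-.208,.15],a)
```

```text
0.725 [ 0.35518743 -0.38064979  0.23114813] [ 0.758  0.626  0.003  1.682 -0.005  0.834 -0.452] -46.98182947417869
shift [-1.1096  0.4077 -0.5089] turn [ 4.0000e-05 -1.9806e-01 -2.9000e-04] | mm [-221.9   81.5 -101.8] deg [ 1.00e-02 -7.13e+01 -1.00e-01]
shift [-1.1096  0.4077 -0.5089] turn [3.2000e-04 3.0194e-01 4.0000e-05] | mm [-221.9   81.5 -101.8] deg [1.100e-01 1.087e+02 1.000e-02]
```

send_rows(steps="1 -0.12 0 -0.06 0 0.029 0;1 -0.24 0 -0.12 0 0.058 0;1 -0.36 0 -0.18 0 0.087 0;1 -0.5 0 -0.24 0 0.116 0;1 -0.62 0 -0.3 0 0.145 0;1 -0.75 0.05 -0.36 0 0.174 0;1 -0.85 0.1 -0.42 0 0.203 0;1 -0.95 0.2 -0.47 0 0.232 0;1 -1 0.3 -0.5 0 0.261 0;1 -1 0.4 -0.509 0 0.29 0")

```text
clock: 1.98
tcp_pos: [0.5056, -0.2197, 0.1504]
orientation: [-1.164, -1.276, 1.277]
ft_force: [0.2, -0.1, -0.4]
opening: 0.0854
```

Run:
```python
from h import *
from rig import readout
s=readout.state();print(s["clock"],s["tcp_pos"],np.round(s["joint_positions"],3))
cmd([.528,-.208,.12],.0284+np.pi)
```

```text
1.975 [ 0.50560536 -0.21966244  0.15036863] [ 0.085  0.846  0.536  1.683 -0.577  0.776 -2.155]
shift [ 0.0478  0.1518 -0.1169] turn [-7.000e-05  1.013e-02 -1.000e-05] | mm [  9.6  30.4 -23.4] deg [-0.02  3.65 -0.  ]
```

send_rows(steps="1 0.024 0 -0.06 0 0.005 0;1 0.048 0.03 -0.117 0 0.01 0;1 0.048 0.15 -0.117 0 0.01 0;1 0.048 0.15 -0.117 0 0.01 0")

```text
clock: 2.48
tcp_pos: [0.527, -0.2082, 0.1202]
orientation: [-1.191, -1.233, 1.235]
ft_force: [-0.4, -0.0, 0.1]
opening: 0.0855
```

Run:
```python
from h import *
from rig import readout
s,t=grab(1)
st=readout.state();print(st["tcp_pos"],np.round(st["joint_positions"],3),st["ft_force"])
cmd([.528,-.208,.016],.0284+np.pi)
cv2.imwrite("pics/v1.png",np.hstack([cv2.resize(t["image"][150:250,290:410],(400,334),interpolation=cv2.INTER_CUBIC),cv2.resize(s["image"][190:330,230:390],(400,334),interpolation=cv2.INTER_CUBIC)]))
```

```text
[ 0.52766698 -0.20856643  0.12180989] [ 0.062  0.91   0.533  1.648 -0.622  0.759 -2.22 ] [-0.31384118  1.05679302 -0.65220871]
shift [ 0.0029  0.529  -0.0018] turn [-1.0e-05  8.7e-04 -4.0e-05] | mm [  0.6 105.8  -0.4] deg [-0.    0.31 -0.01]
```

View pics/v1.png

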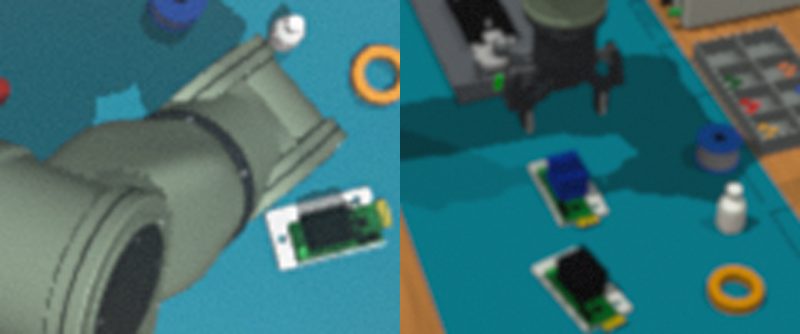

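send_rows(steps="1 0.003 0.15 -0.002 0 0.001 0;1 0.003 0.3 -0.002 0 0.001 0;1 0.003 0.4 -0.002 0 0.001 0;1 0.003 0.47 -0.002 0 0.001 0;1 0.003 0.52 -0.002 0 0.001 0;1 0.003 0.52 -0.002 0 0.001 0")

```text
clock: 3.32
tcp_pos: [0.5282, -0.2072, 0.0173]
orientation: [-1.195, -1.23, 1.23]
ft_force: [-0.1, 0.3, -0.6]
opening: 0.0853
```

Run:
```python
from h import *
from rig import readout
s,t=grab(2)
st=readout.state();print(st["tcp_pos"],st["ft_force"],st["opening"])
cv2.imwrite("pics/v2.png",cv2.resize(s["image"][200:320,230:370],(700,600),interpolation=cv2.INTER_CUBIC))
```

```text
[ 0.52847034 -0.20736876  0.01786031] [0.23898392 0.31711006 0.01357123] 0.08559481829008886
```

View pics/v2.png

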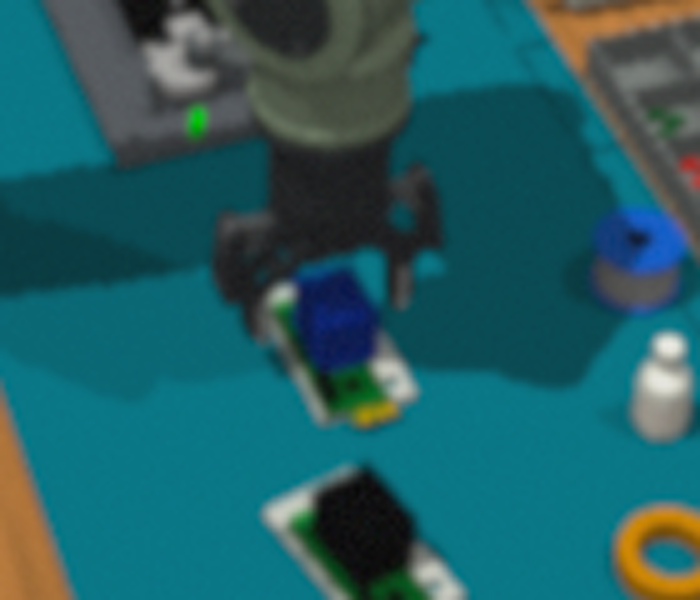

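Run:
```python
from h import *
s,t=load(2)
for n,X in dict(tipR=[.578,-.208,.031],tipL=[.478,-.208,.031],sinktopc=[.528,-.208,.05],sinkFar=[.528,-.183,.05],sinkNear=[.528,-.233,.05],gold=[.530,-.28,.007],plnear1=[.528-.032,-.266,.006],plnear2=[.528+.032,-.266,.006]).items():
    print(n,(proj(s,[X])[0]-[230,200])*5)
np.set_printoptions(linewidth=200)
```

```text
tipR [396.03788865 296.17197549]
tipL [247.52685101 332.60603449]
sinktopc [322.5358029  293.12548924]
sinkFar [309.39273242 266.60159041]
sinkNear [335.97842839 320.25391702]
gold [363.86430256 419.79337653]
plnear1 [304.67014118 417.98690749]
plnear2 [401.01441956 393.48329425]
```

send_rows(steps="1 0 0 -0.012 0 0 0;0 0 0 -0.012 0 0 0;-0.2 0 0 -0.012 0 0 0;-0.4 0 0 -0.012 0 0 0;-1 0 0 -0.012 0 0 0;-1 0 0 -0.012 0 0 0;-1 0 0 -0.012 0 0 0;-1 0 0 -0.012 0 0 0", squeeze=50)

```text
clock: 4.42
tcp_pos: [0.5308, -0.2072, 0.0176]
orientation: [-1.196, -1.23, 1.23]
ft_force: [-0.7, 0.5, 5.3]
opening: 0.0395
```

Run:
```python
from h import *
from rig import readout
s,t=grab(3)
st=readout.state();print(st["clock"],st["tcp_pos"],st["ft_force"],st["opening"])
cv2.imwrite("pics/v3.png",cv2.resize(s["image"][200:320,230:370],(700,600),interpolation=cv2.INTER_CUBIC))
```

```text
4.525 [ 0.53080594 -0.2071606   0.01756499] [-0.25867835  0.16149355  5.76709733] 0.039487891955233466
```

View pics/v3.png

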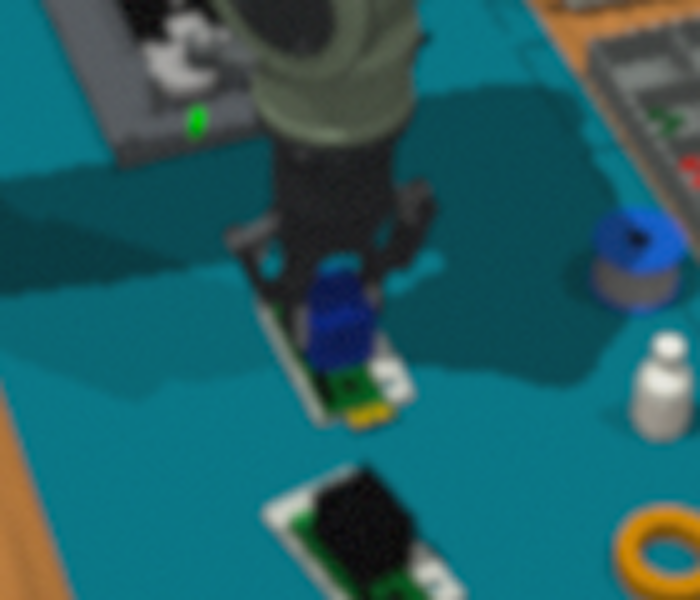

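send_rows(steps="-1 0 -0.05 0 0 0 0;-1 0 -0.2 0 0 0 0;-1 0 -0.45 0 0 0 0;-1 0 -0.7 0 0 0 0;-1 0 -0.86 0 0 -0.025 0;-1 0 -0.86 0 0 -0.053 0;-1 0 -0.86 0 0 -0.08 0;-1 0 -0.86 0 0 -0.108 0;-1 0 -0.86 0 0 -0.135 0;-1 0 -0.86 0 0 -0.16 0")

```text
clock: 5.78
tcp_pos: [0.5303, -0.2072, 0.1897]
orientation: [-0.523, -1.921, 1.922]
ft_force: [-0.5, -0.7, -2.8]
opening: 0.0392
```

Run:
```python
from h import *
from rig import readout
s,t=grab(4)
st=readout.state();print(st["clock"],st["tcp_pos"],st["ft_force"],st["opening"],np.round(st["joint_positions"],3))
cmd([.522,.155,.19],.0176)
cv2.imwrite("pics/v4.png",cv2.resize(s["image"][150:310,200:400],(750,600),interpolation=cv2.INTER_CUBIC))
```

```text
5.875 [ 0.53029891 -0.20737321  0.18973236] [-0.16358432  0.32085627 -3.27162307] 0.03958312735129142 [ 0.161  0.772  0.312  1.569 -0.29   0.847 -1.523]
shift [ 9.6000e-01 -1.2000e-03 -1.5372e+00] turn [ 2.00e-05 -3.38e-01  1.00e-05] | mm [ 1.920e+02 -2.000e-01 -3.074e+02] deg [ 1.0000e-02 -1.2168e+02  0.0000e+00]
```

View pics/v4.png

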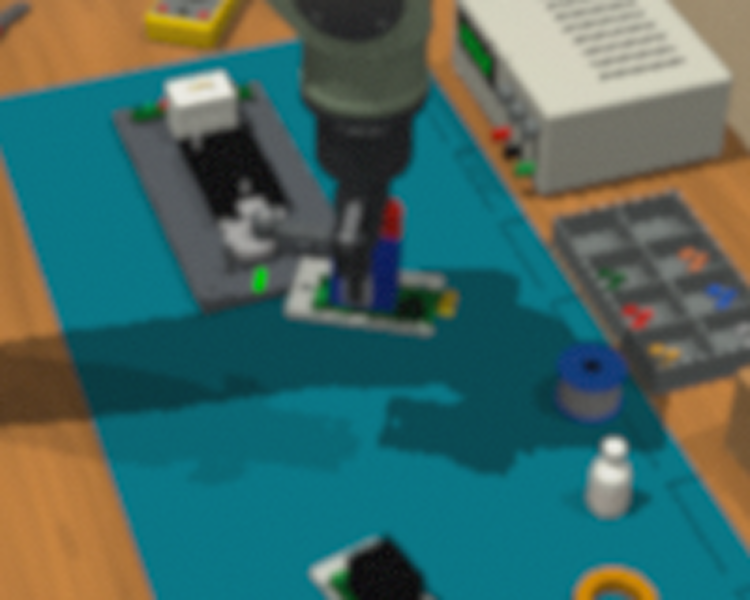

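send_rows(steps="-1 0.06 0 -0.09 0 -0.028 0;-1 0.12 0 -0.18 0 -0.056 0;-1 0.18 0 -0.28 0 -0.084 0;-1 0.24 0 -0.38 0 -0.112 0;-1 0.3 0 -0.48 0 -0.14 0;-1 0.36 0 -0.58 0 -0.168 0;-1 0.42 0 -0.68 0 -0.196 0;-1 0.48 0 -0.78 0 -0.224 0;-1 0.54 0 -0.87 0 -0.252 0;-1 0.6 0 -0.96 0 -0.28 0")

```text
clock: 7.12
tcp_pos: [0.5254, 0.0196, 0.1894]
orientation: [-1.025, 1.461, -1.461]
ft_force: [0.5, 0.2, -3.4]
opening: 0.0397
```

Run:
```python
from h import *
from rig import readout
st=readout.state();print(st["clock"],st["tcp_pos"],st["ft_force"],st["opening"],np.round(st["joint_positions"],3))
cmd([.522,.155,.15],.0176)
```

```text
7.125 [0.52541863 0.01961597 0.18939164] [ 0.4843195   0.20291246 -3.39077521] 0.03969250807204116 [-0.007  0.692 -0.168  1.718  0.159  0.745 -0.602]
shift [-0.6308  0.1965 -0.2466] turn [ 0.0001  -0.05813  0.00014] | mm [-126.2   39.3  -49.3] deg [  0.04 -20.93   0.05]
```

send_rows(steps="-1 -0.16 0 -0.06 0 -0.015 0;-1 -0.32 0 -0.12 0 -0.03 0;-1 -0.48 0.05 -0.18 0 -0.045 0;-1 -0.631 0.1 -0.247 0 -0.058 0;-1 -0.631 0.25 -0.247 0 -0.058 0;-1 -0.631 0.4 -0.247 0 -0.058 0;-1 -0.631 0.44 -0.247 0 -0.058 0;-1 -0.631 0.44 -0.247 0 -0.058 0")

```text
clock: 8.12
tcp_pos: [0.5225, 0.1546, 0.1017]
orientation: [-1.216, 1.199, -1.199]
ft_force: [0.4, 0.3, -2.6]
opening: 0.0389
```

Run:
```python
from h import *
from rig import readout
s,t=grab(5)
st=readout.state();print(st["clock"],st["tcp_pos"],st["ft_force"],st["opening"])
cmd([.522,.155,.1],.0176)
cv2.imwrite("pics/v5.png",cv2.resize(s["image"][140:240,210:330],(720,600),interpolation=cv2.INTER_CUBIC))
cv2.imwrite("pics/v5t.png",cv2.resize(t["image"][150:250,185:305],(720,600),interpolation=cv2.INTER_CUBIC))
```

```text
8.225 [0.52289923 0.15474129 0.10236838] [-0.7605866  -0.92213626 -2.56490209] 0.03962655967221932
shift [-0.0014  0.0118 -0.0045] turn [-1.9e-04 -4.8e-04 -3.0e-05] | mm [-0.3  2.4 -0.9] deg [-0.07 -0.17 -0.01]
```

View pics/v5.png

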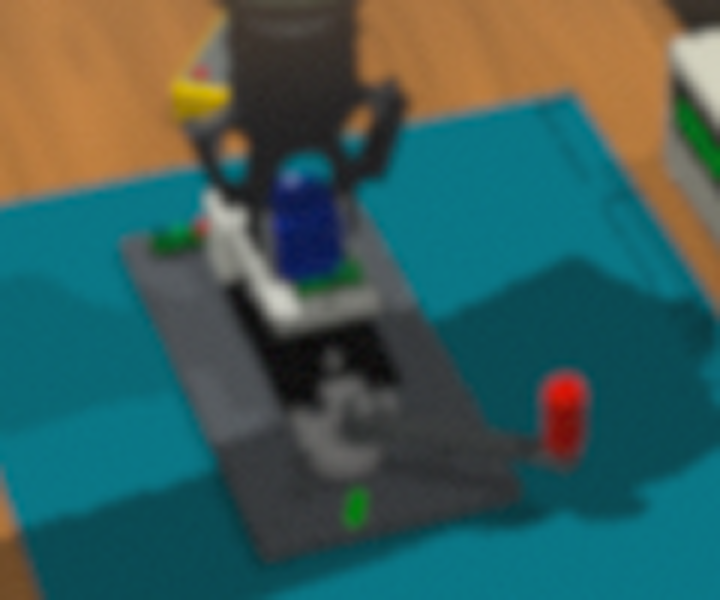

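View pics/v5t.png

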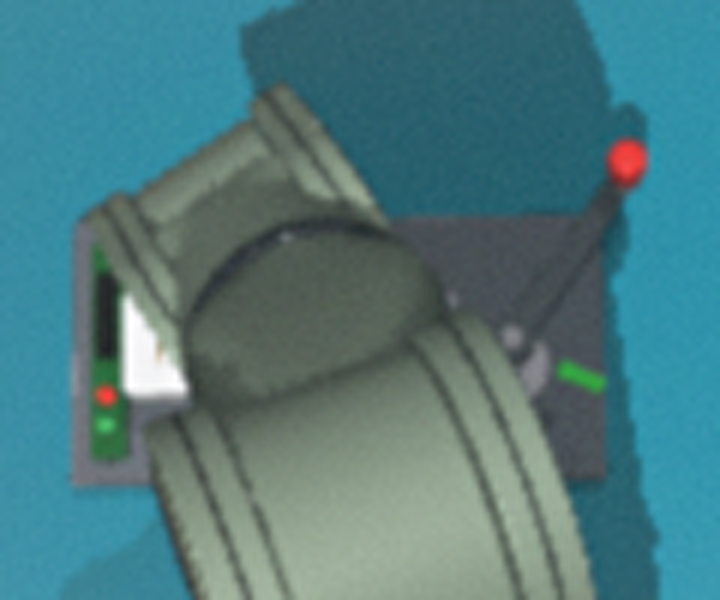

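Run:
```python
from h import *
s,t=load(5);im=s["image"]
z=16
A=cv2.resize(im[165:205,240:285],None,fx=z,fy=z,interpolation=cv2.INTER_CUBIC).astype(float)
A=np.clip(A*1.3,0,255).astype(np.uint8)[:600]
# overlay predicted module given TCP
p=[.5227,.1548,.0176]
z0=.102-.0176
for E,col in((MOD_P,(0,0,255)),(rect(-.032,.032,-.058,.058,0),(0,255,255)),(MOD_H,(255,255,255))):
    for a,b in E:
        q=proj(s,xf(p+[z0],np.array([a,b])));q=((q-[240,165]+.5)*z).astype(int);cv2.line(A,tuple(map(int,q[0])),tuple(map(int,q[1])),col,1)
# predicted post from top-cam nest estimate
for pz in(.042,.054,.059):
    for o in((0,-.048),(-.022,.042)):
        q=proj(s,xf([.5222,.155,.0176],np.array([[o[0],o[1],pz]])))[0];q=((q-[240,165]+.5)*z).astype(int);cv2.circle(A,tuple(map(int,q)),3,(0,255,0),1)
cv2.imwrite("pics/v5o.png",A)
```

```text
(no output)
```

View pics/v5o.png

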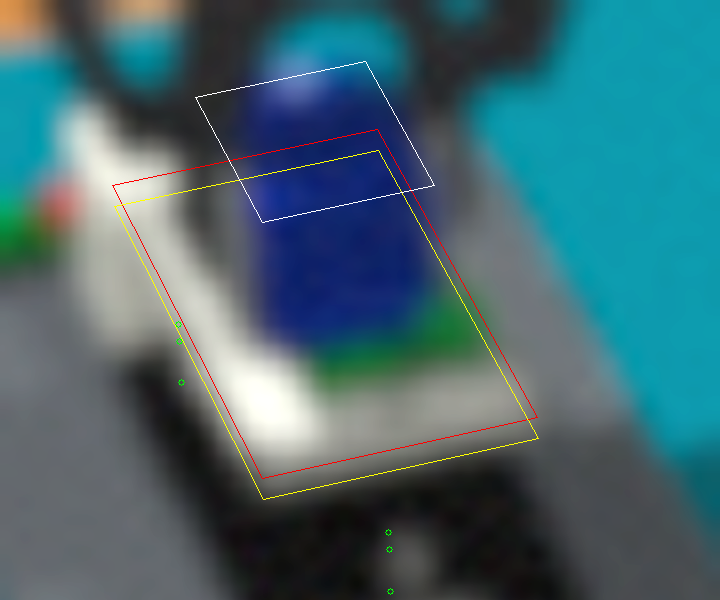

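```bash
cat > f.py <<'E'
from h import *
red=lambda i:i[...,2].astype(float)
# module frame: yaw~pi so module -x = world +X ; near end = +y(gold)
L=((.032,.058,0),(.032,-.058,0)); Rr=((-.032,.058,.006),(-.032,-.058,.006))
N1=((-.032,.058,0),(-.016,.058,0)); N2=((.016,.058,0),(.032,.058,0))
F=((-.032,-.058,.006),(.032,-.058,.006))
for z0 in(0,.002):
  for fr,E,p in((0,[L,Rr,N1,N2,F],[.531,-.208,3.17]),(3,[L,Rr,N1,N2],[.531,-.208,3.17])):
    s,t=load(fr)
    print(fr,z0,"side",edgefit([s],E,p+[z0],chan=red,half=2.5))
  # top: camera at x=.34,y=.01: sees -X faces and +Y faces
  E=[((.032,.058,0),(.032,-.058,0)),((-.032,.058,.006),(-.032,-.058,.006)),((-.032,-.058,0),(.032,-.058,0)),((-.032,.058,.006),(-.016,.058,.006))]
  s,t=load(0);print(0,z0,"top",edgefit([t],E,[.529,-.208,3.17,z0],chan=red,half=2.5))
# hole A top, side
s,t=load(0)
E
python3 f.py
```

```text
0 0 side (array([ 0.53175833, -0.21058361,  3.17929186,  0.        ]), np.float64(0.1188635417507328), 78)
3 0 side (array([ 0.5297939 , -0.21148797,  3.19317173,  0.        ]), np.float64(0.11295968622470176), 69)
0 0 top (array([ 0.53153614, -0.2094477 ,  3.17309578,  0.        ]), np.float64(0.20731025055962476), 100)
0 0.002 side (array([ 5.31156571e-01, -2.12286114e-01,  3.17948264e+00,  2.00000000e-03]), np.float64(0.1215837521066374), 79)
3 0.002 side (array([ 5.29312073e-01, -2.13229324e-01,  3.19386554e+00,  2.00000000e-03]), np.float64(0.10442384551702416), 72)
0 0.002 top (array([ 5.31241134e-01, -2.09186191e-01,  3.17468684e+00,  2.00000000e-03]), np.float64(0.20170293752675544), 100)
```

```bash
cat > g.py <<'E'
from h import *
np.set_printoptions(linewidth=220)
s,t=load(5)
red=lambda i:i[...,2].astype(float)
g=lambda i:i.astype(float).mean(2)
RB=((-.032,-.058,0),(.032,-.058,0)); LB=((-.032,-.055,0),(-.032,-.005,0))
for z0 in(.084,.085):
  for ch in(red,g):
    print(z0,edgefit([s],[RB,LB],[.5227,.156,.0176,z0],chan=ch,half=2.5))
s0,_=load(0);im=s0["image"]
print(im[185:203,258:272].max(2));print(im[184:196,246:258].max(2))
print(s["image"][192:206,258:272].max(2))
E
python3 g.py
```

```text
0.084 (array([0.5215297 , 0.1561505 , 0.05426649, 0.084     ]), np.float64(0.08957757934205444), 47)
0.084 (array([0.52144194, 0.15618759, 0.05799797, 0.084     ]), np.float64(0.006006667398778177), 47)
0.085 (array([0.52119802, 0.15491737, 0.05475139, 0.085     ]), np.float64(0.08940547018707451), 47)
0.085 (array([0.52111801, 0.15494258, 0.05740667, 0.085     ]), np.float64(0.008684560973755725), 47)
[[52 43 38 34 25 19 20 19 32 57 80 93 94 95]
 [26 21 23 20 20 22 21 22 27 49 70 88 96 96]
 [16 19 19 20 19 15 23 20 21 34 57 81 92 94]
 [19 17 16 17 20 20 22 15 14 27 46 70 88 94]
 [17 17 20 19 18 19 17 19 16 20 36 60 80 92]
 [20 18 15 19 17 21 20 21 19 17 23 45 70 88]
 [18 21 24 17 23 14 20 14 16 22 20 33 59 80]
 [17 18 20 19 19 20 18 24 18 22 23 24 41 64]
 [23 17 16 19 19 17 17 20 21 13 14 23 26 47]
 [20 19 17 16 20 17 22 21 18 17 22 17 23 35]
 [16 20 14 20 18 19 21 18 24 17 15 17 20 24]
 [22 22 17 18 19 23 25 24 22 21 20 16 23 20]
 [23 18 20 23 19 28 38 42 33 23 15 20 19 17]
 [19 20 19 20 18 36 57 67 52 34 20 19 16 19]
 [18 13 17 21 22 42 70 81 63 39 21 20 21 20]
 [23 19 20 16 24 40
[... 856 characters left out ...]
1  87  80  72  64  57  51  44  36  28  27  21  27]
 [ 66  60  55  46  39  33  29  24  20  19  18  17  16  17]
 [ 38  31  24  20  21  19  15  20  13  14  18  17  20  21]
 [ 19  18  13  13  13  17  26  28  26  21  12  16  20  16]
 [ 16  18  11  16  14  19  43  48  40  26  20  18  12  17]
 [ 18  14  16  17  18  31  50  63  54  33  18  13  16  16]
 [ 14  18  16  14  19  32  53  64  59  35  16  17  16  17]
 [ 18  17  14  14  11  29  44  55  51  34  29  26  23  18]
 [ 15  20  19  19  21  27  41  51  53  53  55  47  37  24]
 [ 16  19  13  17  23  43  58  70  77  81  79  73  56  37]
 [ 17  15  15  19  30  57  78  90  96  96  94  87  72  51]
 [ 16  14  16  15  33  60  85  98 100  97  92  87  81  69]]
```

```bash
cat > p.py <<'E'
from h import *
def ren(c,base,z0,r0,r1,c0,c1,sig,S=16):
    pad=4;im=np.zeros(((r1-r0+2*pad)*S,(c1-c0+2*pad)*S),np.float32);a=np.linspace(0,2*np.pi,48)
    m=np.zeros(im.shape,np.uint8)
    for z in np.linspace(0,.017,35):
        r=.003 if z<.012 else .003-.002*(z-.012)/.005
        q=proj(c,np.c_[base[0]+r*np.cos(a),base[1]+r*np.sin(a),np.full(48,z0+z)])
        cv2.fillPoly(m,[np.round((q-[c0-pad,r0-pad]+.5)*S*16).astype(np.int32)],1,shift=4)
    f=cv2.GaussianBlur(m.astype(np.float32),(0,0),sig*S)
    f=cv2.resize(f,None,fx=1/S,fy=1/S,interpolation=cv2.INTER_AREA);return f[pad:-pad,pad:-pad]
def fit(c,r0,r1,c0,c1,b0,z0=.042):
    I=c["image"][r0:r1,c0:c1].astype(float).max(2);n=I.size;yy,xx=np.mgrid[-1:1:complex(r1-r0),-1:1:complex(c1-c0)]
    def res(q,full=False):
        f=ren(c,q[:2]/1e3,z0,r0,r1,c0,c1,abs(q[2])).ravel()
        A=np.c_[f,f*yy.ravel(),np.ones(n)];k=np.linalg.lstsq(A,I.ravel(),rcond=None)[0];return A@k-I.ravel()
    from scipy.optimize import minimize
    r=minimize(lambda q:(res(q)**2).sum(),[b0[0]*1e3,b0[1]*1e3,.6],method="Nelder-Mead",options=dict(initial_simplex=[[b0[0]*1e3,b0[1]*1e3,.6],[b0[0]*1e3+2,b0[1]*1e3,.6],[b0[0]*1e3,b0[1]*1e3+2,.6],[b0[0]*1e3,b0[1]*1e3,.9]],xatol=.02,maxiter=300))
    return r.x,np.sqrt(r.fun/n)
def nest(W):
    d=W[0]-W[1];ref=np.array([-.022,.09]);yaw=np.arctan2(d[1],d[0])-np.arctan2(ref[1],ref[0]);c,s=np.cos(yaw),np.sin(yaw)
    return np.linalg.norm(d),yaw,W.mean(0)-np.array([[c,-s],[s,c]])@[-.011,-.003]
if __name__=="__main__":
    s,t=load(0)
    a=fit(t,209,218,224,233,(.4995,.1968));b=fit(t,201,212,249,256,(.523,.1069));print(a,b,nest(np.array([a[0][:2],b[0][:2]])/1e3))
    b=fit(s,194,201,258,271,(.525,.105))
    a=fit(s,188,194,249,257,(.5,.195));print(a,b,nest(np.array([a[0][:2],b[0][:2]])/1e3))
E
python3 p.py
```

```text
(array([4.99329399e+02, 1.96888434e+02, 3.99110121e-01]), np.float64(2.4988062422746546)) (array([524.62760708, 107.02613967,   0.6236856 ]), np.float64(2.2192653353035063)) (np.float64(0.09335540301298365), np.float64(0.03467633981696783), array([0.52286788, 0.15533685]))
(array([500.27883899, 183.73462803,   1.015232  ]), np.float64(7.559010426431841)) (array([526.40303958, 105.43422331,   1.19023507]), np.float64(2.254154303241104)) (np.float64(0.08254348693613124), np.float64(0.08228403564811138), array([0.52405715, 0.14847838]))
```

```bash
cat > l.py <<'E'
from h import *
from scipy.ndimage import spline_filter
def line(c,A,B,half=3,n=60,ch=lambda i:i[...,2].astype(float),z=0):
    """A,B world end points guess -> subpixel line fit -> world yaw of line and offset (mm) along the normal from guess"""
    g=spline_filter(cv2.GaussianBlur(ch(c["image"]),(0,0),.7))
    w=np.linspace(.04,.96,n)[:,None];u=proj(c,np.array(A)*(1-w)+np.array(B)*w)
    d=u[-1]-u[0];d/=np.linalg.norm(d);nn=np.array([-d[1],d[0]]);o=np.arange(-half,half+.01,.05)
    pr=np.array([map_coordinates(g,[u[:,1]+k*nn[1],u[:,0]+k*nn[0]],order=3,prefilter=False) for k in o]).T
    gr=np.abs(np.gradient(pr,axis=1));j=gr.argmax(1);ok=(gr.max(1)>.3*np.median(gr.max(1)))&(j>1)&(j<len(o)-2)
    P=u+o[j][:,None]*nn;P=P[ok];i=np.arange(n)[ok]
    k=np.ones(len(P),bool)
    for _ in range(6):
        q=np.polyfit(i[k],o[j][ok][k],1);r=o[j][ok]-np.polyval(q,i);k=np.abs(r)<max(.15,2*np.median(np.abs(r[k])))
    e=np.array([u[0]+np.polyval(q,0)*nn,u[-1]+np.polyval(q,n-1)*nn]);W=plane(c,e,A[2])
    v=W[1]-W[0];return W.mean(0)[:2],np.arctan2(v[1],v[0]),k.sum(),np.std(r[k])
if __name__=="__main__":
    s,t=load(0);N=np.array([.5225,.150])
    def q(c,a,b,off=(0,0),**k):
        y=.018;R=np.array([[np.cos(y),-np.sin(y)],[np.sin(y),np.cos(y)]])
        A=np.r_[R@np.array(a[:2])+N+off,a[2]];B=np.r_[R@np.array(b[:2])+N+off,b[2]];return line(c,A,B,**k)
    h=.012
    print("top base +X",q(t,(.08,-.16,h),(.08,.16,h)));print("top base -X",q(t,(-.08,-.16,0),(-.08,.16,0)))
    print("top base -Y",q(t,(-.08,-.16,h),(.06,-.16,h)));print("top base +Y",q(t,(-.08,.16,h),(.08,.16,h)))
    print("side base -X",q(s,(-.08,-.16,0),(-.08,.16,0)));print("side base +X",q(s,(.08,-.16,h),(.08,.16,h)))
    print("side base -Y",q(s,(-.08,-.16,0),(.08,-.16,0)))
    g=lambda i:i.astype(float).mean(2)
    off=(0,.005)
    print("top car +X",q(t,(.038,-.058,.042),(.038,.058,.042),off,ch=g,half=2));print("top car -X",q(t,(-.038,-.058,.042),(-.038,.058,.042),off,ch=g,half=2))
    print("top car +Y",q(t,(-.03,.062,.042),(.03,.062,.042),off,ch=g,half=2));print("top car -Y",q(t,(-.036,-.062,.042),(-.018,-.062,.042),off,ch=g,half=2))
    print("side car +X",q(s,(.038,-.05,.042),(.038,.03,.042),off,ch=g,half=2));print("side car -X",q(s,(-.038,-.058,.042),(-.038,.05,.042),off,ch=g,half=2))
    s,t=load(3)
    print("module in frame 3 side -X bottom",line(s,[.499,-.27,0],[.499,-.165,0],half=2),"+X top",line(s,[.563,-.265,.006],[.563,-.22,.006],half=2))
    s,t=load(0)
    print("module frame 0 side -X bottom",line(s,[.499,-.27,0],[.499,-.165,0],half=2),"+X top",line(s,[.563,-.265,.006],[.563,-.155,.006],half=2))
    print("module frame 0 top -X bottom",line(t,[.499,-.265,0],[.499,-.155,0],half=2),"+X top",line(t,[.563,-.265,.006],[.563,-.155,.006],half=2))
    from rig import readout
    st=readout.state();R=Ro.from_rotvec(st["orientation"]).as_matrix();print("tool z ang",np.arctan2(R[1,2],R[0,2]),R[2],st["tcp_pos"])
E
python3 l.py
```

```text
top base +X (array([0.60264764, 0.1514427 ]), np.float64(1.5898597427221592), np.int64(37), np.float64(0.08151771956597884))
top base -X (array([0.44367899, 0.14861372]), np.float64(1.5780269643960578), np.int64(51), np.float64(0.048438867648738955))
top base -Y (array([ 0.51529707, -0.00600362]), np.float64(0.03278631167549107), np.int64(41), np.float64(0.0773178097816506))
top base +Y (array([0.51960826, 0.30864839]), np.float64(-0.08311755038336431), np.int64(23), np.float64(0.2790331940269575))
side base -X (array([0.44834588, 0.15045189]), np.float64(1.589340026615211), np.int64(58), np.float64(0.06978660987398566))
side base +X (array([0.6101888 , 0.15483444]), np.float64(1.5883077826313143), np.int64(49), np.float64(0.04693428328104477))
side base -Y (array([0.52720129, 0.00200404]), np.float64(0.017029216333441673), np.int64(52), np.float64(0.12570971925764587))
top car +X (array([0.56490308, 0.15582175]), np.float64(1.5658991801490023), np.int64(52), np.float64(0.05710368178982137))
top car -X (array([0.48292523, 0.15426511]), np.float64(1.6037977575872573), np.int64(47), np
[... 747 characters left out ...]
87046), np.int64(43), np.float64(0.0780232549439774))
module frame 0 side -X bottom (array([ 0.49992415, -0.2173009 ]), np.float64(1.611291331295776), np.int64(60), np.float64(0.0669514559438121)) +X top (array([ 0.56939469, -0.20825263]), np.float64(1.670075509831695), np.int64(4), np.float64(0.025000000000000022))
module frame 0 top -X bottom (array([ 0.50324439, -0.21009263]), np.float64(1.6263949055983755), np.int64(32), np.float64(0.07448041561697072)) +X top (array([ 0.56294776, -0.21000518]), np.float64(1.5993602728337564), np.int64(60), np.float64(0.05253063412754972))
tool z ang 0.014606067767370595 [-2.03863746e-04 -9.99999293e-01  1.17178737e-03] [0.52289923 0.15474129 0.10236838]
```

Run:
```python
from h import *
from l import line
R=Ro.from_rotvec([-1.196,-1.23,1.23]).as_matrix();print("pick tool",np.arctan2(R[1,2],R[0,2])+np.pi,R[2])
s,t=load(5);g=lambda i:i.astype(float).mean(2)
y=.035;Rm=np.array([[np.cos(y),-np.sin(y)],[np.sin(y),np.cos(y)]]);N=np.array([.5227,.155])
for zo in(.0845,):
  for nm,a,b,z in(("rear bottom",(-.03,-.058),(.03,-.058),0),("left bottom",(-.032,-.056),(-.032,0),0),("left top",(-.032,-.056),(-.032,0.0),.006),("rear top",(-.03,-.058),(.03,-.058),.006)):
    A=np.r_[Rm@a+N,zo+z];B=np.r_[Rm@b+N,zo+z];print(nm,line(s,A,B,half=1.6,ch=g))
# side near post
```

```text
pick tool 0.028216212710422184 [-1.88369163e-04 -9.99999965e-01 -1.83127701e-04]
rear bottom (array([0.52482121, 0.09762636]), np.float64(0.03470759857096894), np.int64(48), np.float64(0.06227660508780654))
left bottom (array([0.49082101, 0.12550704]), np.float64(1.6321032466871723), np.int64(60), np.float64(0.04892595461741997))
left top (array([0.4885802 , 0.12451189]), np.float64(1.6343602560987085), np.int64(55), np.float64(0.04660868805185639))
rear top (array([0.52368107, 0.09031386]), np.float64(0.03603702204090252), np.int64(49), np.float64(0.05649707986541826))
```

Run:
```python
from h import *
cmd([.525,.1525,.088],0.0)
```

```text
shift [0.0114 0.0719 0.0103] turn [-1.90e-04  2.32e-03 -3.00e-05] | mm [ 2.3 14.4  2.1] deg [-0.07  0.84 -0.01]
```

send_rows(steps="-1 0.0114 0.03 0.0103 0 0.0023 0;-1 0.0114 0.068 0.0103 0 0.0023 0;-1 0.0114 0.068 0.0103 0 0.0023 0;-1 0.0114 0.068 0.0103 0 0.0023 0")

```text
clock: 8.72
tcp_pos: [0.5246, 0.1526, 0.0878]
orientation: [-1.21, 1.208, -1.208]
ft_force: [-0.2, 0.4, -3.1]
opening: 0.0393
```

```bash
cat > hov.py <<'E'
import sys
from h import *
from l import line
from rig import readout
fr=sys.argv[1]
s,t=grab(fr);st=readout.state();R=Ro.from_rotvec(st["orientation"]).as_matrix();print(st["clock"],st["tcp_pos"],np.arctan2(R[1,2],R[0,2]),st["ft_force"],st["opening"])
g=lambda i:i.astype(float).mean(2)
y=np.arctan2(R[1,2],R[0,2])+.02;Rm=np.array([[np.cos(y),-np.sin(y)],[np.sin(y),np.cos(y)]]);N=st["tcp_pos"][:2];zo=st["tcp_pos"][2]-.0176
for nm,a,b in(("rear bottom",(-.03,-.058),(.03,-.058)),("left bottom",(-.032,-.056),(-.032,0))):
    A=np.r_[Rm@a+N,zo];B=np.r_[Rm@b+N,zo];P,w,n,sd=line(s,A,B,half=1.6,ch=g);print(nm,P,w-(0 if a[0]!=b[0] else np.pi/2),n,sd,"delta(mm)",(P-(A+B)[:2]/2)*1e3)
z=14;A=cv2.resize(s["image"][165:207,240:290],None,fx=z,fy=z,interpolation=cv2.INTER_CUBIC);cv2.imwrite(f"pics/hov{fr}.png",np.clip(A*1.3,0,255).astype(np.uint8))
E
python3 hov.py 6
```

```text
8.825 [0.52461882 0.15256034 0.0878642 ] 0.0013639348314328076 [-0.79841119  0.25547208 -2.33584393] 0.03941323508804407
rear bottom [0.52609088 0.0960741 ] 0.0008409960031391539 40 0.07132891041883697 delta(mm) [0.2330456  1.50053281]
left bottom [0.49267552 0.12366433] 0.014374078661069545 60 0.0694405549835431 delta(mm) [-0.54874936 -0.2188061 ]
```

View pics/hov6.png

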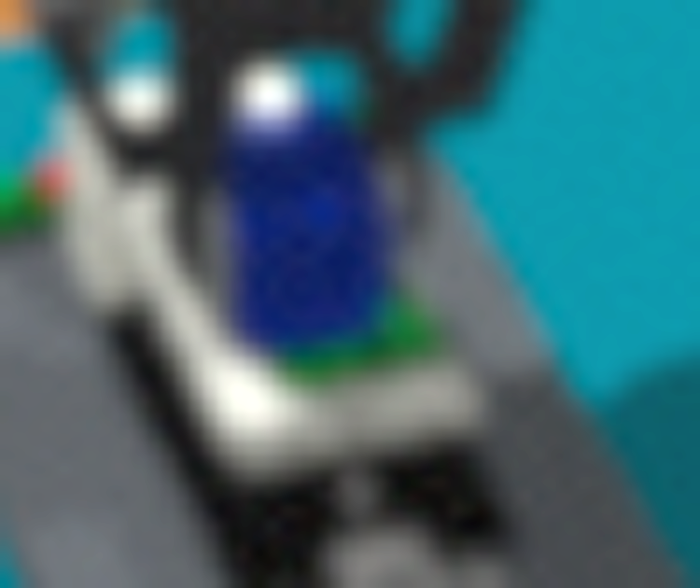

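Run:
```python
from h import *
cmd([.525,.1522,.072],0.010)
```

```text
shift [0.0018 0.0793 0.0019] turn [-2.00e-05 -1.37e-03 -3.00e-05] | mm [ 0.4 15.9  0.4] deg [-0.01 -0.49 -0.01]
```

send_rows(steps="-1 0.0018 0.02 0.0019 0 -0.0014 0;-1 0.0018 0.04 0.0019 0 -0.0014 0;-1 0.0018 0.055 0.0019 0 -0.0014 0;-1 0.0018 0.07 0.0019 0 -0.0014 0;-1 0.0018 0.078 0.0019 0 -0.0014 0;-1 0.0018 0.078 0.0019 0 -0.0014 0")

```text
clock: 9.57
tcp_pos: [0.5249, 0.152, 0.072]
orientation: [-1.214, 1.202, -1.202]
ft_force: [0.1, -2.9, -2.8]
opening: 0.0393
```

```bash
python3 hov.py 7
```

```text
9.675 [0.52495963 0.15200077 0.07217168] 0.010043357725172605 [-0.62557075 -2.21735687 -3.35821602] 0.03960520269300062
rear bottom [0.52708318 0.09654127] 0.00976425090459737 52 0.07846404248159715 delta(mm) [0.38129865 2.51432448]
left bottom [0.49412949 0.1231814 ] 0.02873081966378055 60 0.024832463234242735 delta(mm) [0.31432924 0.1292289 ]
```

View pics/hov7.png

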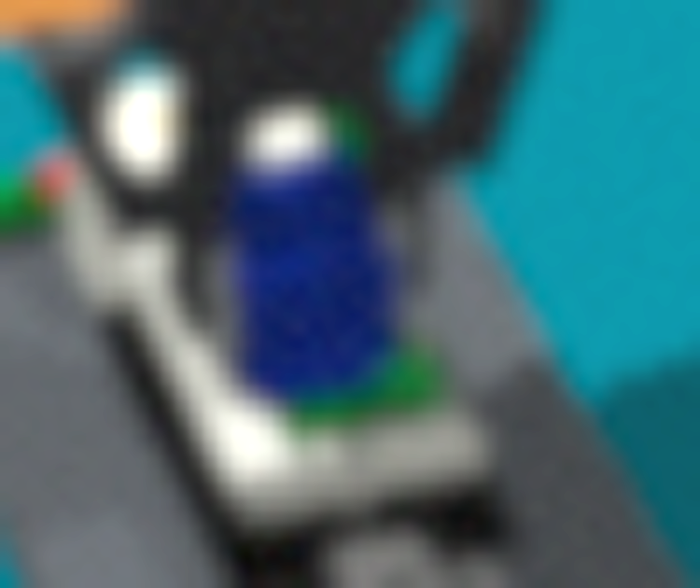

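send_rows(steps="-1 0.004 0 0 0 0 0;-1 0.006 0.01 0 0 0 0;-1 0.006 0.02 0 0 0 0;-1 0.006 0.03 0 0 0 0;-1 0.006 0.03 0 0 0 0")

```text
clock: 10.3
tcp_pos: [0.5249, 0.151, 0.0659]
orientation: [-1.214, 1.202, -1.201]
ft_force: [-0.4, 0.4, -3.3]
opening: 0.0391
```

send_rows(steps="-1 0 0.01 0 0 0 0;-1 0 0.02 0 0 0 0;-1 0 0.027 0 0 0 0;-1 0 0.032 0 0 0 0;-1 0 0.032 0 0 0 0")

```text
clock: 10.92
tcp_pos: [0.525, 0.151, 0.0597]
orientation: [-1.214, 1.202, -1.202]
ft_force: [0.2, 0.6, -2.6]
opening: 0.0394
```

send_rows(steps="-1 0 0.004 0 0 0 0;-1 0 0.008 0 0 0 0;-1 0 0.008 0 0 0 0")

```text
clock: 11.3
tcp_pos: [0.525, 0.151, 0.0595]
orientation: [-1.213, 1.201, -1.202]
ft_force: [-7.5, -1.6, 29.6]
opening: 0.0392
```

```bash
python3 hov.py 8
```

```text
11.4 [0.52502302 0.15097783 0.05945303] 0.010072768971732277 [-6.75408023 -1.07883874 29.04161779] 0.03958073837051861
rear bottom [0.5275739  0.09832696] 0.014202177561714926 56 0.3442457361631742 delta(mm) [0.80691395 5.32290077]
left bottom [0.49467767 0.12234371] 0.06356527592834915 60 0.058701000650633724 delta(mm) [0.79826982 0.31540042]
```

View pics/hov8.png

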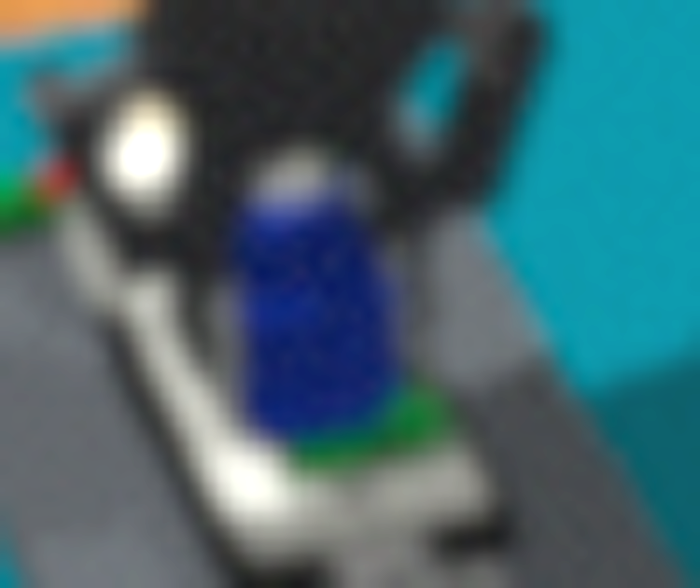

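send_rows(steps="-1 0 -0.0065 0 0 0 0;-1 0 -0.0065 0 0 0 0;0.2 0 -0.0065 0 0 0 0;0.6 0 -0.0065 0 0 0 0;1 0 -0.0065 0 0 0 0;1 0 -0.0065 0 0 0 0;1 0 -0.05 0 0 0 0;1 0 -0.25 0 0 0 0;1 0 -0.5 0 0 0 0")

```text
clock: 12.52
tcp_pos: [0.5245, 0.1508, 0.1594]
orientation: [-1.215, 1.202, -1.201]
ft_force: [0.8, -0.1, 0.3]
opening: 0.0851
```

Run:
```python
from h import *
from rig import readout
st=readout.state();print(st["clock"],st["tcp_pos"],st["ft_force"],st["opening"],np.round(st["joint_positions"],3))
s,t=grab(9)
cv2.imwrite("pics/v9.png",np.hstack([cv2.resize(t["image"][155:240,190:305],(400,296),interpolation=cv2.INTER_CUBIC),cv2.resize(s["image"][150:240,220:330],(400,327)[:1]+(296,),interpolation=cv2.INTER_CUBIC)]))
cmd([.625,-.018,.19],.0)
```

```text
12.525 [0.52454654 0.15082413 0.15941568] [ 0.79956965 -0.05879369  0.34235173] 0.08505665067802001 [-0.212  0.765 -0.239  1.679  0.249  0.728 -0.563]
shift [ 0.8518 -0.1339  0.4847] turn [-0.001    0.00157 -0.00036] | mm [170.4 -26.8  96.9] deg [-0.36  0.56 -0.13]
```

View pics/v9.png

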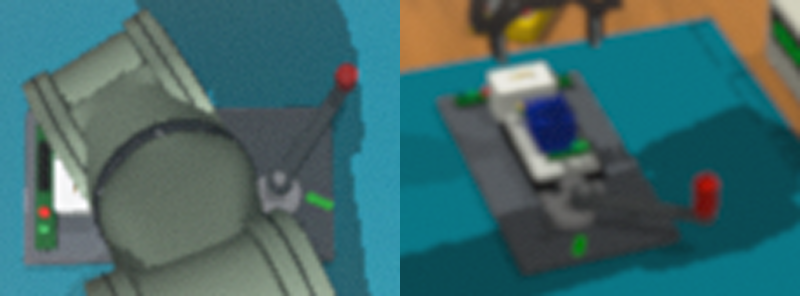

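send_rows(steps="1 0 -0.13 0 0 0 0;1 0.21 -0.134 0.12 0 0 0;1 0.42 -0.134 0.24 0 0 0;1 0.64 -0.134 0.36 0 0 0;1 0.857 -0.134 0.489 0 0 0;1 0.857 -0.134 0.489 0 0 0")

```text
clock: 13.38
tcp_pos: [0.6252, -0.0234, 0.1847]
orientation: [-1.213, 1.205, -1.206]
ft_force: [-0.1, 0.4, -0.5]
opening: 0.0855
```

Run:
```python
from h import *
from rig import readout
st=readout.state();print(st["clock"],st["tcp_pos"],st["ft_force"],st["opening"],np.round(st["joint_positions"],3))
s,t=grab(10)
cv2.imwrite("pics/v10.png",np.hstack([cv2.resize(t["image"][155:240,190:305],(400,296),interpolation=cv2.INTER_CUBIC),cv2.resize(s["image"][150:240,220:330],(400,327)[:1]+(296,),interpolation=cv2.INTER_CUBIC)]))
b=s["image"].astype(int);m=(b[...,2]>120)&(b[...,1]<60)&(b[...,0]<60);m[:150]=0;m[240:]=0;yy,xx=np.nonzero(m);k=(xx>280)&(xx<330);print("red side",xx[k].mean(),yy[k].min(),yy[k].max(),k.sum())
print(proj(s,[[.626,-.019,.119],[.626,-.019,.0973]]))
cmd([.626,-.019,.086],.01)
```

```text
13.375 [ 0.62522671 -0.02344576  0.18467259] [-0.07901367  0.42649035 -0.51695393] 0.08547320952051161 [ 0.115  0.848 -0.287  1.34   0.258  0.99  -0.216]
red side 303.8666666666667 204 207 15
[[303.29050153 199.67767115]
 [303.16755712 204.64534758]]
shift [-0.0013  0.495   0.0088] turn [ 4.e-05 -3.e-05 -1.e-04] | mm [-0.3 99.   1.8] deg [ 0.02 -0.01 -0.04]
```

View pics/v10.png

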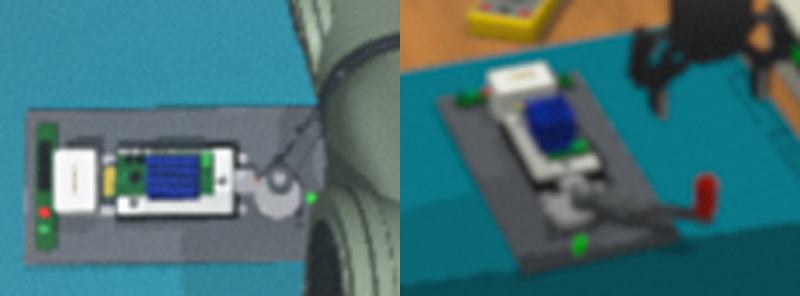

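send_rows(steps="1 0 0.15 0.005 0 0 0;1 0 0.3 0.005 0 0 0;1 0 0.38 0.005 0 0 0;1 0 0.45 0.005 0 0 0;1 0 0.492 0.005 0 0 0;1 0 0.492 0.005 0 0 0")

```text
clock: 14.22
tcp_pos: [0.6255, -0.0194, 0.0865]
orientation: [-1.214, 1.202, -1.202]
ft_force: [-0.5, -0.1, 1.0]
opening: 0.0855
```

Run:
```python
from h import *
from rig import readout
s,t=grab(11)
st=readout.state();print(st["clock"],st["tcp_pos"],st["ft_force"],st["opening"])
cv2.imwrite("pics/v11.png",cv2.resize(s["image"][150:240,250:350],(667,600),interpolation=cv2.INTER_CUBIC))
```

```text
14.325 [ 0.62578275 -0.0194426   0.08710149] [0.70249134 0.74389353 0.42175306] 0.08520285338092454
```

View pics/v11.png

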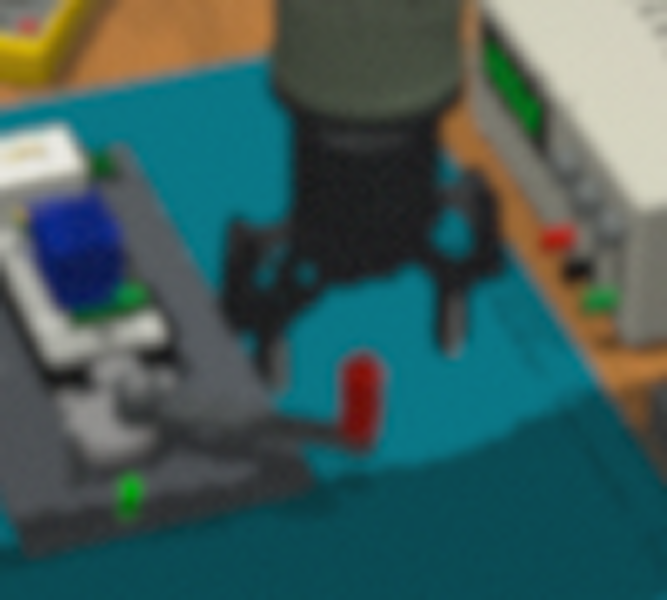

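send_rows(steps="1 0 0.05 0 0 0 0;1 0 0.09 0 0 0 0;1 0 0.12 0 0 0 0;1 0 0.132 0 0 0 0;1 0 0.132 0 0 0 0")

```text
clock: 14.95
tcp_pos: [0.6255, -0.0194, 0.06]
orientation: [-1.214, 1.202, -1.202]
ft_force: [-0.2, 0.0, -0.1]
opening: 0.0858
```

Run:
```python
from h import *
from rig import readout
s,t=grab(12)
st=readout.state();print(st["clock"],st["tcp_pos"],st["ft_force"],st["opening"])
cv2.imwrite("pics/v12.png",cv2.resize(s["image"][150:240,250:350],(667,600),interpolation=cv2.INTER_CUBIC))
```

```text
15.05 [ 0.62560571 -0.01945531  0.06028943] [ 0.26856818 -0.61743972  0.18457111] 0.0854861415480634
```

View pics/v12.png

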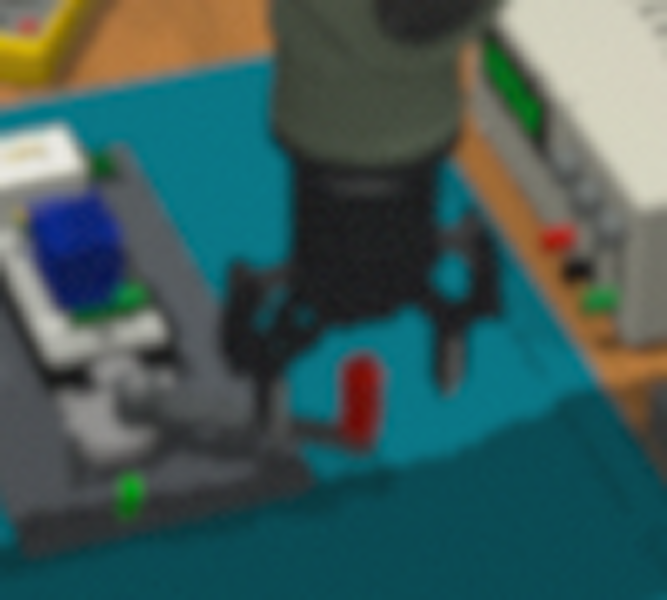

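send_rows(steps="0 0 0 0 0 0 0;-0.3 0 0 0 0 0 0;-0.5 0 0 0 0 0 0;-1 0 0 0 0 0 0;-1 0 0 0 0 0 0;-1 0 0 0 0 0 0;-1 0 0 0 0 0 0;-1 0 0 0 0 0 0", squeeze=40)

```text
clock: 16.05
tcp_pos: [0.6257, -0.0195, 0.0603]
orientation: [-1.213, 1.201, -1.202]
ft_force: [2.8, -0.7, 4.6]
opening: 0.0226
```

Run:
```python
from h import *
from rig import readout
s,t=grab(13)
st=readout.state();print(st["clock"],st["tcp_pos"],st["ft_force"],st["opening"])
cv2.imwrite("pics/v13.png",cv2.resize(s["image"][150:240,250:350],(667,600),interpolation=cv2.INTER_CUBIC))
P=np.array([.527,.048]);k=st["tcp_pos"][:2]
print("r,phi from est pivot",np.linalg.norm(k-P),np.degrees(np.arctan2(*(k-P)[::-1])))
R=Ro.from_rotvec(st["orientation"]).as_matrix()
for a in range(-34,-120,-8):
    g=P+.12*np.array([np.cos(np.radians(a)),np.sin(np.radians(a))]);d=R.T@np.r_[g-k,0]/.2;print(a,np.round(g,4),np.round(d,4))
```

```text
16.15 [ 0.62569399 -0.01954441  0.0602464 ] [ 3.99482671 -0.84629701  5.43380238] 0.022424623835500077
r,phi from est pivot 0.11959410845773591 -34.387042822491374
-34 [ 0.6265 -0.0191] [-0.0022  0.      0.004 ]
-42 [ 0.6162 -0.0323] [ 0.0633 -0.     -0.0482]
-50 [ 0.6041 -0.0439] [ 1.208e-01 -1.000e-04 -1.090e-01]
-58 [ 0.5906 -0.0538] [ 1.693e-01 -1.000e-04 -1.772e-01]
-66 [ 0.5758 -0.0616] [ 2.079e-01 -1.000e-04 -2.515e-01]
-74 [ 0.5601 -0.0674] [ 2.357e-01 -2.000e-04 -3.305e-01]
-82 [ 0.5437 -0.0708] [ 2.523e-01 -2.000e-04 -4.125e-01]
-90 [ 0.527 -0.072] [ 2.573e-01 -3.000e-04 -4.961e-01]
-98 [ 0.5103 -0.0708] [ 2.506e-01 -3.000e-04 -5.795e-01]
-106 [ 0.4939 -0.0674] [ 2.324e-01 -3.000e-04 -6.612e-01]
-114 [ 0.4782 -0.0616] [ 2.030e-01 -4.000e-04 -7.396e-01]
```

View pics/v13.png

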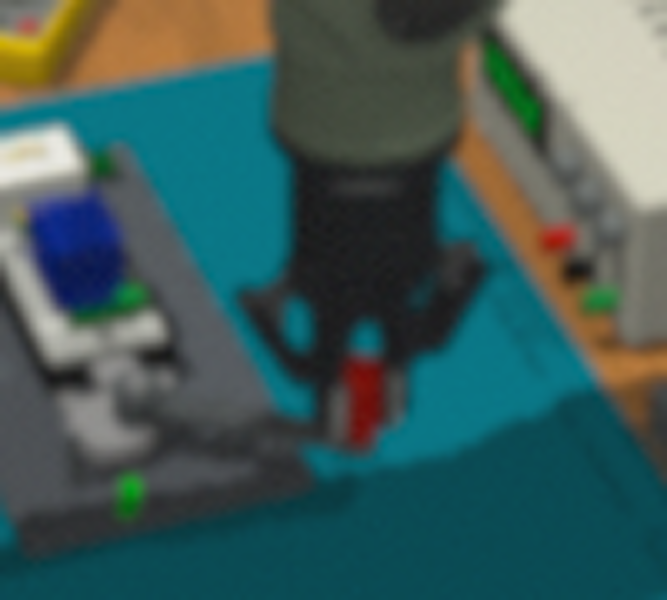

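send_rows(steps="-1 0.031 0 -0.023 0 0 0;-1 0.063 0 -0.048 0 0 0;-1 0.093 0 -0.078 0 0 0;-1 0.121 0 -0.109 0 0 0;-1 0.146 0 -0.143 0 0 0;-1 0.169 0 -0.177 0 0 0;-1 0.19 0 -0.214 0 0 0;-1 0.208 0 -0.251 0 0 0;-1 0.208 0 -0.251 0 0 0")

```text
clock: 17.27
tcp_pos: [0.5752, -0.0616, 0.0602]
orientation: [-1.214, 1.202, -1.201]
ft_force: [2.0, 1.9, 4.6]
opening: 0.0223
```

Run:
```python
from h import *
from rig import readout
s,t=grab(14)
st=readout.state();print(st["clock"],st["tcp_pos"],st["ft_force"],st["opening"])
cv2.imwrite("pics/v14.png",np.hstack([cv2.resize(t["image"][155:240,190:305],(400,296),interpolation=cv2.INTER_CUBIC),cv2.resize(s["image"][150:240,220:330],(400,296),interpolation=cv2.INTER_CUBIC)]))
```

```text
17.375 [ 0.57555325 -0.0613898   0.06019693] [1.71286135 0.82556342 5.94082609] 0.02258993459612579
```

View pics/v14.png

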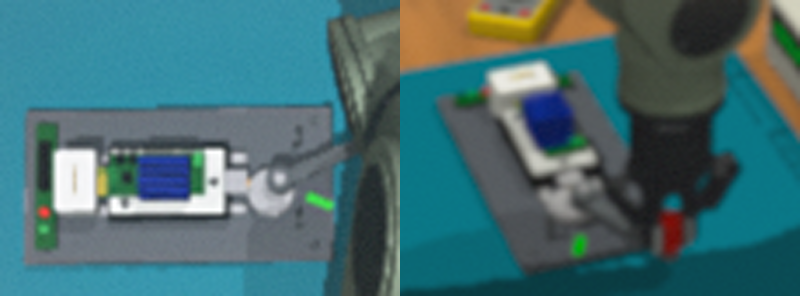

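send_rows(steps="-1 0.015 0 -0.039 0 0 0;-1 0.028 0 -0.079 0 0 0;-1 0.037 0 -0.12 0 0 0;-1 0.044 0 -0.161 0 0 0;-1 0.048 0 -0.203 0 0 0;-1 0.049 0 -0.245 0 0 0;-1 0.047 0 -0.287 0 0 0;-1 0.043 0 -0.328 0 0 0;-1 0.035 0 -0.37 0 0 0;-1 0.025 0 -0.41 0 0 0")

```text
clock: 18.62
tcp_pos: [0.4936, -0.0671, 0.0602]
orientation: [-1.213, 1.202, -1.202]
ft_force: [3.6, 1.3, 4.7]
opening: 0.0223
```

Run:
```python
from h import *
from rig import readout
s,t=grab(15)
st=readout.state();print(st["clock"],st["tcp_pos"],st["ft_force"],st["opening"])
cv2.imwrite("pics/v15.png",np.hstack([cv2.resize(t["image"][155:240,190:305],(400,296),interpolation=cv2.INTER_CUBIC),cv2.resize(s["image"][150:240,220:330],(400,296),interpolation=cv2.INTER_CUBIC)]))
```

```text
18.725 [ 0.49325948 -0.06701858  0.06019623] [3.29935845 1.25170262 4.13828716] 0.022736863790553428
```

View pics/v15.png

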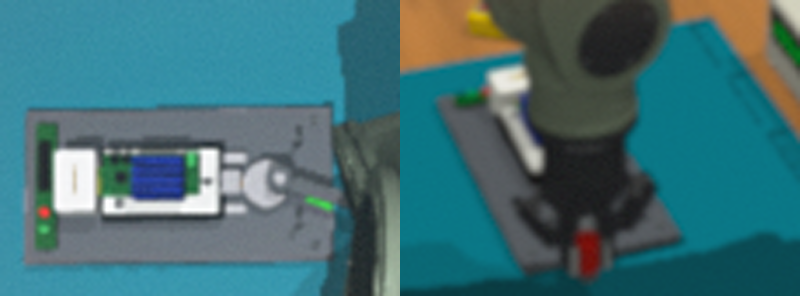

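send_rows(steps="-1 -0.014 0 -0.04 0 0 0;-1 -0.03 0 -0.078 0 0 0;-1 -0.03 0 -0.078 0 0 0;-1 -0.03 0 -0.078 0 0 0")

```text
clock: 19.23
tcp_pos: [0.4782, -0.0615, 0.0602]
orientation: [-1.214, 1.202, -1.202]
ft_force: [3.8, 0.5, 5.7]
opening: 0.0222
```

Run:
```python
from h import *
from rig import readout
s,t=grab(16)
st=readout.state();print(st["clock"],st["tcp_pos"],st["ft_force"],st["opening"])
P=np.array([.527,.048]);k=st["tcp_pos"][:2];print(np.linalg.norm(k-P),np.degrees(np.arctan2(*(k-P)[::-1])))
cv2.imwrite("pics/v16.png",cv2.resize(t["image"][180:230,200:300],(800,400),interpolation=cv2.INTER_CUBIC))
cv2.imwrite("pics/v16s.png",cv2.resize(s["image"][150:240,220:330],(733,600),interpolation=cv2.INTER_CUBIC))
```

```text
19.325 [ 0.47822436 -0.06155857  0.0601708 ] [3.20795883 0.34973311 5.03784509] 0.022329944033722363
0.11992557876634961 -113.99869990298721
```

View pics/v16.png

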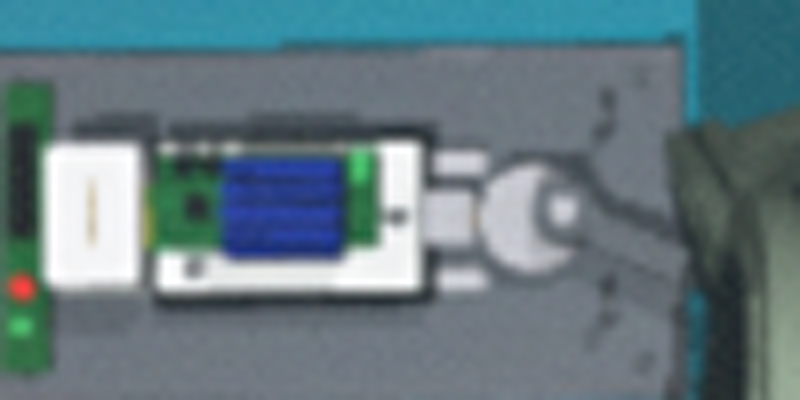

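View pics/v16s.png

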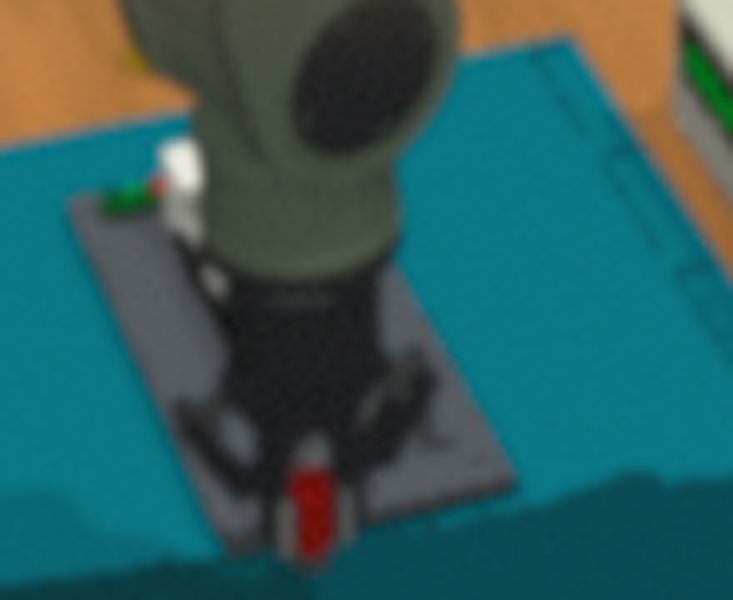

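Run:
```python
from h import *
ts={f:pickle.load(open(f"top{f}.pkl","rb")) for f in(10,14,15,16)}
A=ts[10]["image"].astype(np.float32).mean(2)
def patch(f):return ts[f]["image"][196:217,208:256].astype(np.float32)
def edge(f):
    g=ts[f]["image"][199:214,180:270,2].astype(float).mean(0)  # right end of the white plate
    d=np.diff(g);return d
def be(f):
    # blue sink edges: threshold in B-G
    im=ts[f]["image"].astype(float);m=np.clip(im[...,0]-im[...,2]-60,0,None)[199:215,218:260];x=np.arange(218,260);w=m.sum(0);return (w*x).sum()/w.sum()
b={f:be(f) for f in ts};print(b)
c=ts[10];mm=(plane(c,[[230,206]],.09)-plane(c,[[231,206]],.09))[0][1]*1e3
print({f:(b[10]-b[f])*mm for f in b})
```

```text
{10: np.float64(238.74443312472712), 14: np.float64(236.56708897207025), 15: np.float64(234.74651162790698), 16: np.float64(234.65701903730073)}
{10: np.float64(0.0), 14: np.float64(7.489708100867086), 15: np.float64(13.752196677234808), 16: np.float64(14.060036565574627)}
```

Run:
```python
from rig import order,readout
print(readout.state()["ft_force"]);print(order.hand_in());s=readout.state();print(s["clock"],s["tcp_pos"],s["ft_force"],s["opening"])
```

```text
[3.20795883 0.34973311 5.03784509]
the job is handed in; nothing more can be done
None
the job is handed in; nothing more can be done
```

I loaded the blue-sink module onto the carriage, gold edge towards the connector, and let go of it. I then swung the lever to the cam's highest point and handed in with the gripper still holding the handle, at 19.3 s of the 67 s allowed.

- **Seating:** after a 1 mm correction in y, the posts entered both holes. The module met the carriage at exactly the expected height, and I pressed it down with about 30 N. After I released it, the top view showed a post in each hole and the gold tongue in line with the connector.
- **Lever angle:** from the arm's position the lever points about 114.0° clockwise in world axes. That is where the highest point should be, given that the jig is turned about 1°. The lever covers the green stripe, and the handle pushes back with about 2.9 N, against the 2.7 N expected.
- **Carriage travel:** I measured about 14.1 mm against the nominal 14.7 mm, with an image uncertainty of roughly 0.5 mm. It had flattened out (13.8 mm at 8° earlier), and the gold edge was in the connector.

**Disagreements along the way:**
- The two cameras differed by 1–3 mm, so I settled the final fit by contact force.
- My first handle height was about 22 mm too high. I noticed it in a picture before gripping and corrected it.
- My reading of the lever direction from the last top picture was rough, about 26° against the expected 24°, so I relied on the arm's position instead.

I touched nothing else on the bench, but I made no final check that the other objects were still in place.

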